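# Weigh the stamp blanks and lock the balance

### The arm

A 6-joint arm with a two-finger parallel gripper is mounted at the origin on a cart in front of the work surface, level with it; the furniture and walls round the work are solid. World frame = base frame: x ahead of the robot, y to its left, z up, the work surface at z = 0. Lengths are in m, angles in rad, forces in N, time in s.
With the tool pointing down it reaches from about 0.35 to 0.875 m from the base axis. Payload 4.2 kg.
Tool frame: the origin (TCP) lies at the very end of the fingers, on their centre line; the grasp point (between the pads) lies 19 mm behind it; z points along the fingers, y is the direction in which the jaws open and shut (so a half turn about z gives the same grasp; the last joint's range is limited). The gripper opens to 85 mm and grips with 20 to 120 N. Pads are 22 mm wide; open, the fingers measure 114 mm over their backs; the gripper's body (76 mm by 85 mm) begins 54 mm behind the grasp point. The pads swing forward as they close: fully open they stand 13 mm farther back than shut.
Start: joints at [-1.089, 0.385, 0.008, 0, -1.194, -0.259], TCP at [0.138, -0.61, 0.231] pointing down, gripper open.
Joint ranges: [-3.14, 3.14], [-1.21, 2.06], [-1.07, 1.41], [-3.16, 2.05], [-2.99, -0.16], [-3.1, 3.1]. Speed limits (rad/s): [2.79, 2.79, 3.14, 3.14, 3.14, 3.14].

### API

Orientations are given as a unit quaternion [w, x, y, z].
In Python, from workcell import * gives the robot as it stands.
- The arm moves only by the tool apply_moves, never from a script. Its arguments are lists of equal length, an entry for each row: "travel": the shift along the world's x, y, z in m, a list of three; "twist": the turn, a rotation vector about the world's x, y, z in units of 6 degrees (1.0 is 6 degrees), a list of three; "gripper": the gripper command: -1 is shut, 1 is fully open, values between are in proportion. In form: {"travel": [[tx, ty, tz], ...], "twist": [[ax, ay, az], ...], "gripper": [gripper, ...]}. A call has 1 to 20 rows; each row is the pose to reach, as a shift and turn from the pose commanded when the call began; what a row does not reach only later rows make up. A row lasts 1/12 s, in which the tool goes at most 41.7 mm and 7.16 degrees, less where a joint would pass 70% of its speed; a pose out of reach is approached as far as the arm can. A call with a gripper value outside its range is refused whole. The fingers move at their own pace and stop on an object; "force" is the grip in N (left out, the last holds). Time passes only in rows, so rows that repeat a pose let the fingers close. It gives the time, the measured TCP pose, the force and the opening at its end, in the units of the state.
- sense(): the state, without advancing time (a new reading comes with each control period).
- snapshot(name): name is "side" or "top" or "wrist"; returns the picture (480x640x3 uint8, red, green, blue); there is no depth.
- get_calibration(name): a dict with "camera_matrix" (3x3 intrinsics, pixels), "eye" and "attitude" of the camera in the world. Camera axes: x right, y up, looking along -z (the intrinsics and any distortion apply to the point x, -y, -z); pixel columns grow to the right and rows downward; lengths in m; the calibration is good to about 2 mm. A picture is of the moment at which its call begins: read the wrist's pose just before it. get_calibration takes no time and is no camera call; for the wrist camera it gives the pose at the moment of the call.
- finish_job(): hands the job in, once; it reports no verdict.
Trained networks look in the newest picture that a camera, given by its name, has taken for a name from the list of things; names that differ only in an ending like _2 or _b are one class to them, and where a whole thing is asked for, a point or a joint stands for the part that bears it (a point fixed in the world has none). Each returns a list of dicts, best first, with "conf" (0 to 1); they miss things now and then, are a little off and sometimes report something else, mostly with a low value. They report only what shows in the picture. A call takes as long as a camera call. They do not tell look-alikes from the thing itself.
- find_in(camera, thing): "centre" ([row, column] in pixels, amid what is visible of it).
The state is a dict: "time": time; "joint_pos": joint angles; "joint_vel": joint speeds; "joint_torque": joint torques, N m; "ee_pos": TCP position; "eef_rot": TCP orientation; "force": force on the tool from outside, world axes, zero at the start; "wrist_torque": the same for the moment, N m; "gripper_width": finger opening in m.
Only numpy, scipy, OpenCV 4.12 (cv2) and the standard library are available. Lean on these libraries where they do the work, as an engineer would, in place of code of your own. Each camera call takes 0.05 s, during which the arm holds its last target.

### The job

Weigh the three or four round wooden blanks that stand on the bench close to the left of the balance. First pull out the lock pin that holds the beam and stand it in its wooden block; then, in any order, put every blank in the left (deeper, longer) pan and set weights from the tray on the right pan until the freed beam comes to rest level by itself, with the needle between the two marks and your hand off everything for a second or so. Leave the weights you do not need standing in their tray, and lock the beam again with the pin, pushed down to its collar; leave the other things on the bench where they are.

Things in the scene. Friction and masses are not known exactly. Their poses are not given: they have to be found in the camera images.
- beam (a joint): tilt of the balance beam in rad: 0 level, positive when the left (goods) pan is down, negative when the right (weights) pan is down; stops at +0.14 and -0.14. It settles within about 1.5 s; between the stops it reads about 0.002 rad for each gram by which the loads differ, wherever they stand in the pans. It counts as level (needle between the marks) within 0.04 rad either way, i.e. about 20 g; the right choice from the four weights always comes within about 15 g
- goods_pan_floor (a point): centre of the inner floor of the left, deeper pan (for the blanks), which stays horizontal as it rises and sinks by up to 15 mm; inner size 284 mm along its x by 84 mm along its y, rim 9 mm high, wall 4 mm. x points away from the robot, y to the left along the beam, at balance yaw 0; floor 95 mm above the bench when the beam is level
- weight_pan_floor (a point): centre of the inner floor of the right pan (for the weights), inner size 220 mm along its x by 84 mm along its y, with a rim only 5 mm high; its axes are as for the left pan, and the pans' centres are 210 mm apart
- lock_hole (a point): mouth of the vertical lock hole, 14 mm across, in the top face of the fixed bridge in the middle of the balance, 126 mm above the bench; bridge 92 x 40 x 8 mm. 12 mm under the bridge a tab of the beam, 8 mm thick, has a like hole, which lines up with it only when the beam is about level (it shifts 5 mm sideways for 0.1 rad). Axes: y along the beam to the left pan
- tray_floor (a point): centre of the inner floor (5 mm above the bench) of a fixed square wooden tray, 134 mm outside, 124 mm inside, walls 14 mm high above the bench, in which four weights start, 60 mm apart in two rows of two along its x and y
- weight_30_mid (a point): centre (half-way up) of the 30 g weight: an upright steel disc 28 mm across and 8 mm high with a round grip stem 14 mm across and 24 mm tall on top (32 mm high in all, so this point is 16 mm above its underside); starts in the tray
- weight_60_mid (a point): centre (half-way up) of the 60 g weight: an upright steel disc 34 mm across and 12 mm high with a round grip stem 14 mm across and 24 mm tall on top (36 mm high in all, so this point is 18 mm above its underside); starts in the tray
- weight_120_mid (a point): centre (half-way up) of the 120 g weight: an upright steel disc 40 mm across and 18 mm high with a round grip stem 14 mm across and 24 mm tall on top (42 mm high in all, so this point is 21 mm above its underside); starts in the tray
- weight_240_mid (a point): centre (half-way up) of the 240 g weight: an upright steel disc 48 mm across and 24 mm high with a round grip stem 14 mm across and 24 mm tall on top (48 mm high in all, so this point is 24 mm above its underside); starts in the tray
- pin_block: fixed dark wooden block 50 x 50 mm, 55 mm high, origin at the centre of its underside; it has a vertical hole 14 mm across and 50 mm deep in the middle of its top, in which the lock pin is stood while the balance is in use
- pin_mid (a point): point half-way up the steel lock pin, 70 mm long, upright, at the start fully down in the lock hole of the balance: shaft 9 mm across and 42 mm long with a tapered tip, then a collar 22 mm across and 4 mm thick, then a dark grip stem 14 mm across and 24 mm tall. This point is 35 mm above the tip, 7 mm below the collar's underside, and 35 mm below the top of the stem; pushed in fully it is 7 mm below the top face that the collar rests on
- blank_a_mid (a point): centre (half-way up) of a round wooden blank, 66 mm across and 35 mm high, dark bark, pale top, standing upright on the bench to the left of the balance (may be absent); each blank weighs between 30 and 150 g
- blank_b_mid (a point): centre (half-way up) of a round wooden blank, 51 mm across and 28 mm high, all pale wood, standing upright on the bench to the left of the balance (may be absent); each blank weighs between 30 and 150 g
- blank_c_mid (a point): centre (half-way up) of a round wooden blank, 61 mm across and 50 mm high, dark bark, pale top, the tallest, standing upright on the bench to the left of the balance (may be absent); each blank weighs between 30 and 150 g
- blank_d_mid (a point): centre (half-way up) of a round wooden blank, 60 mm across and 34 mm high, dark bark, pale top, standing upright on the bench to the left of the balance (may be absent); each blank weighs between 30 and 150 g
- sanding_block: sanding block, bystander, 78 x 99 x 32 mm, origin at its underside
- wedge: softwood wedge lying flat, bystander, 102 x 42 x 24 mm, origin at its underside
- slip_stone: small flat slip stone, bystander, 48 x 90 x 17 mm, origin at its underside
- awl: awl with a pear-shaped handle, bystander, 39 x 122 x 32 mm, origin at its underside
Mind the look-alikes: they are no part of the job. What is shaped like the part that bears weight_240_mid but orange, red or turquoise is not meant.

How it is judged:
By the outcome, as a careful person would: the job done as asked, in the order asked, and still so for the second after the job is handed in, with the robot touching nothing.
Of blank_a, blank_b, blank_c, blank_d only 3 to 4 are there at a start; the rules pass over those that are not, and their reading is None.
At some moment in a run one of blank_a, blank_b, blank_c, blank_d may be knocked a few centimetres aside while the robot is not near it.
It also fails if it takes over 210 s, if anything falls off the work surface, if the arm or the gripper's body presses on something with over 40 N, if the wrist force passes 120 N, or if a joint passes its speed limit or range.

## Working session

There is one attempt and no reset: what is moved stays moved. The work goes in short steps, Python scripts to look and compute and a tool call to move; the robot and the scene stay as the last step left them, time stands still between calls to the robot, and variables do not carry over. Pictures are saved under pics/ and viewed, and the job is handed in when it is done.

Besides the shell and the picture viewer there is one more tool, called after ">>>" as name(argument=value, ...) on one line, values as JSON. apply_moves: Moves the arm, as the interface text tells. Its arguments: {"type":"object","properties":{"travel":{"type":"array"},"twist":{"type":"array"},"gripper":{"type":"array"},"force":{"type":"number"}},"required":["travel","twist","gripper"]}

```bash
mkdir -p pics; ls
cat > h.py <<'E'
from workcell import *
import numpy as np, cv2
from scipy.spatial.transform import Rotation as R
def snap(name,fn):
    im=snapshot(name); cv2.imwrite('pics/'+fn,cv2.cvtColor(np.asarray(im),cv2.COLOR_RGB2BGR)); return im
def rot(c):
    a=np.array(c['attitude'],float)
    if a.shape==(3,3): return a
    return R.from_quat([a[1],a[2],a[3],a[0]]).as_matrix()
def px2w(c,rc,z):
    K=np.array(c['camera_matrix']); r,cc=rc
    d=np.zeros(5) if c.get('distortion') is None else np.array(c['distortion'],float)
    u=cv2.undistortPoints(np.array([[[cc,r]]],float),K,d)[0,0]
    v=rot(c)@np.array([u[0],-u[1],-1.]); e=np.array(c['eye'])
    return e+v*(z-e[2])/v[2]
def w2px(c,p):
    K=np.array(c['camera_matrix'])
    q=rot(c).T@(np.array(p)-np.array(c['eye'])); q=np.array([q[0],-q[1],-q[2]])
    d=np.zeros(5) if c.get('distortion') is None else np.array(c['distortion'],float)
    return cv2.projectPoints(q.reshape(1,3),np.zeros(3),np.zeros(3),K,d)[0][0,0][::-1]
E
python3 - <<'E'
from h import *
s=sense(); print(s)
for n in ['top','side','wrist']:
    print(n,get_calibration(n)); snap(n,n+'0.png')
E
```

```text
pics
{'time': 0.0, 'joint_pos': array([-1.08937813e+00,  3.85552929e-01,  6.65617413e-03, -4.91326204e-04,
       -1.19399457e+00, -2.58620712e-01]), 'joint_vel': array([ 3.95149545e-05,  4.55551009e-04, -1.17242307e-03, -1.71653713e-03,
       -8.04909541e-04,  1.87406610e-04]), 'joint_torque': array([-1.04955365e-03, -3.92288411e+01,  1.88392407e+01,  4.18589830e+00,
       -4.67541555e-03, -7.74597623e-06]), 'ee_pos': array([ 0.13800639, -0.60898946,  0.23023678]), 'eef_rot': array([-1.65930102e-04, -1.11078348e-01,  9.93811074e-01,  1.05917736e-03]), 'force': array([-0.18199942,  0.04144432,  0.23937283]), 'wrist_torque': array([ 0.02753615, -0.00848186, -0.01895125]), 'gripper_width': 0.08535783422784372}
top {'camera_matrix': array([[588.20760584,   0.        , 310.07879683],
       [  0.        , 588.20760584, 242.80545486],
       [  0.        ,   0.        ,   1.        ]]), 'eye': array([0.39410708, 0.02889597, 1.77448464]), 'attitude': array([ 0.7097196 ,  0.03147872, -0.02917942, -0.70317547])}
side {'camera_matrix': array([[441.79803722,   0.        , 328.84500998],
       [  0.        , 441.79803722, 237.1204601 ],
       [  0.        ,   0.        ,   1.        ]]), 'eye': array([ 0.47461032, -0.95105472,  0.55880918]), 'attitude': array([ 0.84183677,  0.53848341, -0.00897046, -0.03558087])}
wrist {'camera_matrix': array([[392.13519172,   0.        , 312.96247211],
       [  0.        , 392.13519172, 241.59568245],
       [  0.        ,   0.        ,   1.        ]]), 'eye': array([ 0.07368004, -0.62403887,  0.3717481 ]), 'attitude': array([ 0.61848824, -0.08229292, -0.10450461,  0.77445397])}
```

View pics/top0.png

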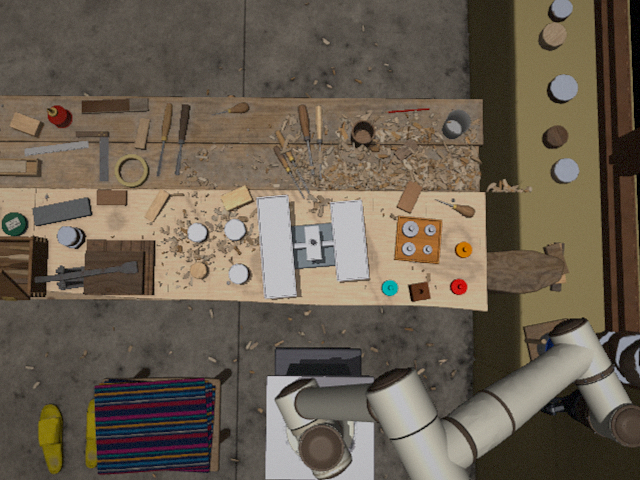

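View pics/side0.png

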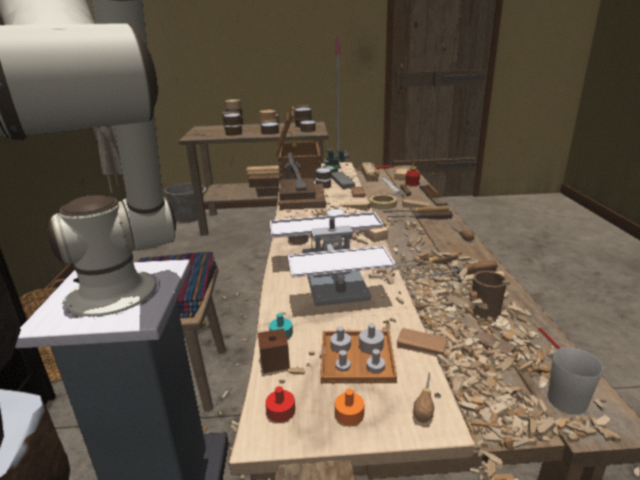

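View pics/wrist0.png

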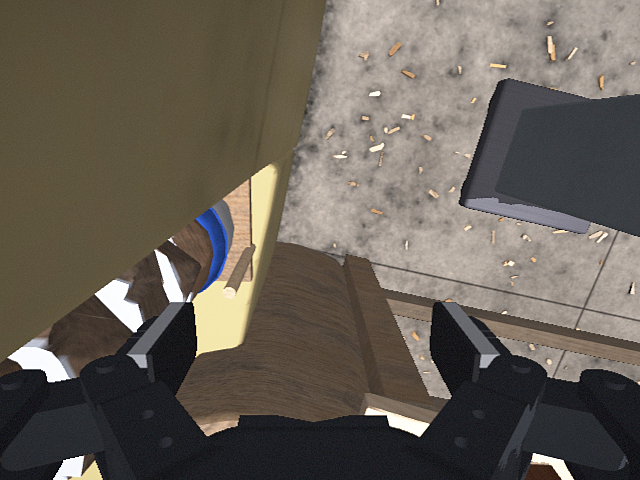

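Run:
```python
from h import *
c=get_calibration('top'); snapshot('top')
Z=dict(goods_pan_floor=.095,weight_pan_floor=.095,lock_hole=.126,tray_floor=.005,weight_30_mid=.021,weight_60_mid=.023,weight_120_mid=.026,weight_240_mid=.029,pin_block=.055,pin_mid=.15,blank_a_mid=.035,blank_c_mid=.05,sanding_block=.032,wedge=.024,slip_stone=.017,awl=.016)
for n,z in Z.items():
    for d in find_in('top',n)[:5]:
        print(n,np.round(d['centre']),round(d['conf'],2),np.round(px2w(c,d['centre'],z),3))
```

```text
goods_pan_floor [246. 304.] 0.7 [0.529 0.052 0.095]
goods_pan_floor [244. 278.] 0.59 [0.534 0.128 0.095]
weight_pan_floor [241. 349.] 0.78 [ 0.546 -0.077  0.095]
weight_pan_floor [229. 235.] 0.58 [0.577 0.251 0.095]
weight_pan_floor [206. 159.] 0.24 [0.642 0.471 0.095]
lock_hole [246. 304.] 0.93 [0.526 0.052 0.126]
tray_floor [237. 424.] 0.91 [ 0.568 -0.31   0.005]
weight_30_mid [244. 302.] 0.7 [0.541 0.058 0.021]
weight_30_mid [253. 426.] 0.63 [ 0.517 -0.31   0.021]
weight_30_mid [274. 240.] 0.56 [0.451 0.242 0.021]
weight_60_mid [230. 432.] 0.62 [ 0.586 -0.33   0.023]
weight_60_mid [206. 155.] 0.24 [0.651 0.504 0.023]
weight_240_mid [284. 457.] 0.64 [ 0.426 -0.401  0.029]
weight_240_mid [228. 410.] 0.53 [ 0.59  -0.262  0.029]
weight_240_mid [287. 389.] 0.49 [ 0.415 -0.199  0.029]
weight_240_mid [249. 463.] 0.48 [ 0.53  -0.419  0.029]
pin_block [243. 279.] 0.32 [0.541 0.127 0.055]
pin_mid [243. 309.] 0.54 [0.533 0.037 0.15 ]
blank_a_mid [230. 235.] 0.6 [0.58  0.259 0.035]
blank_a_mid [197. 234.] 0.39 [0.68  0.265 0.035]
blank_c_mid [272. 238.] 0.63 [0.453 0.244 0.05 ]
blank_c_mid [247. 409.] 0.63 [ 0.534 -0.255  0.05 ]
blank_c_mid [243. 319.] 0.48 [0.543 0.01  0.05 ]
blank_c_mid [245. 279.] 0.39 [0.536 0.128 0.05 ]
sanding_block [197. 234.] 0.61 [0.678 0.264 0.032]
sanding_block [232. 198.] 0.38 [0.574 0.368 0.032]
wedge [206. 158.] 0.65 [0.652 0.494 0.024]
wedge [242. 277.] 0.39 [0.546 0.135 0.024]
wedge [246. 304.] 0.31 [0.536 0.053 0.024]
slip_stone [195. 409.] 0.84 [ 0.692 -0.263  0.017]
awl [207. 468.] 0.72 [ 0.658 -0.438  0.016]
```

Run:
```python
from h import *
im=cv2.imread('pics/top0.png')
cv2.imwrite('pics/c1.png',cv2.resize(im[180:310,150:310],None,fx=5,fy=4.6,interpolation=cv2.INTER_CUBIC)[:598])
cv2.imwrite('pics/c2.png',cv2.resize(im[180:310,240:380],None,fx=5,fy=4.6,interpolation=cv2.INTER_CUBIC)[:598])
cv2.imwrite('pics/c3.png',cv2.resize(im[180:310,360:490],None,fx=5,fy=4.6,interpolation=cv2.INTER_CUBIC)[:598])
```

```text
(no output)
```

View pics/c1.png

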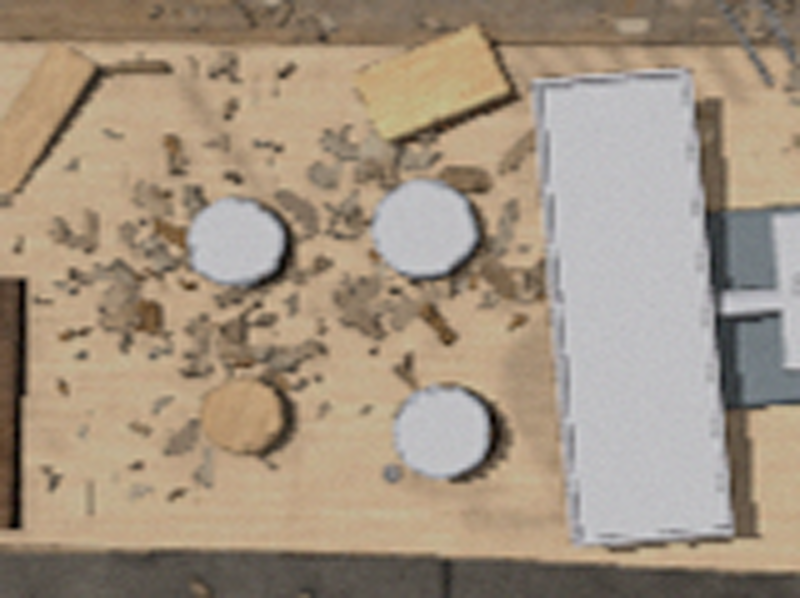

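View pics/c2.png

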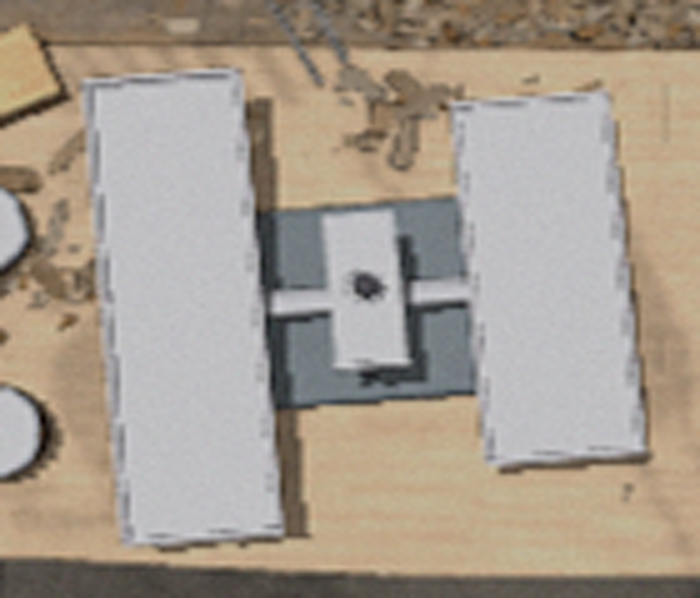

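View pics/c3.png

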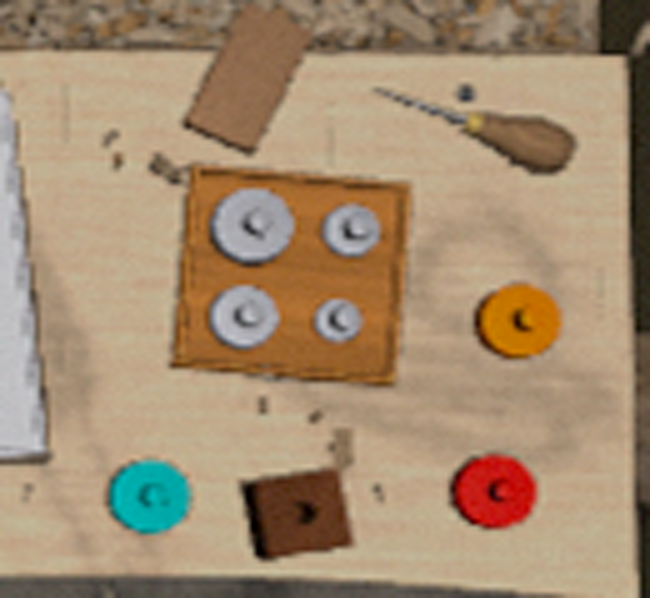

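Run:
```python
from h import *
c=get_calibration('top')
def f(x0,x,y): return (180+y/4.6, x0+x/5)
def p(n,x0,x,y,z): 
    q=px2w(c,f(x0,x,y),z); print(n,np.round(q,3)); return q
p('TL',150,238,241,.04);p('TR',150,427,228,.035);p('b',150,246,415,.028);p('BR',150,445,430,.04)
for nm,pts in [('goods',[(84,78),(240,70),(284,537),(125,545)]),('wpan',[(454,102),(607,93),(648,458),(490,467)])]:
    q=[p(nm,240,*a,.104 if nm=='goods' else .100) for a in pts]
    print('c',np.mean(q,0),'yaw',np.degrees(np.arctan2(*(q[0]-q[3])[[1,0]])),np.degrees(np.arctan2(*(q[1]-q[2])[[1,0]])), np.linalg.norm(q[0]-q[1]),np.linalg.norm(q[0]-q[3]))
q=[p('bridge',240,*a,.126) for a in [(322,213),(392,208),(410,365),(336,368)]]; print(np.mean(q,0))
p('pintop',240,370,285,.154)
q=[p('tray',360,*a,.014) for a in [(190,165),(411,183),(396,384),(172,366)]];print(np.mean(q,0))
p('240',360,258,223,.053);p('60',360,355,228,.041);p('120',360,248,316,.047);p('30',360,342,320,.037)
q=[p('block',360,*a,.055) for a in [(243,484),(336,469),(352,545),(263,557)]];print(np.mean(q,0))
p('hole',360,303,512,.055)
```

```text
TL [0.571 0.369 0.04 ]
TR [0.581 0.258 0.035]
b [0.46  0.364 0.028]
BR [0.451 0.244 0.04 ]
goods [0.668 0.189 0.104]
goods [0.674 0.1   0.104]
goods [0.384 0.071 0.104]
goods [0.379 0.161 0.104]
c [0.52642653 0.13024627 0.104     ] yaw 5.550797874698042 5.622810510254419 0.08969163230912933 0.29124098255830755
wpan [ 0.656 -0.023  0.1  ]
wpan [ 0.662 -0.111  0.1  ]
wpan [ 0.435 -0.135  0.1  ]
wpan [ 0.428 -0.045  0.1  ]
c [ 0.54537771 -0.07879068  0.1       ] yaw 5.500710069122388 5.95403007029884 0.08814806549884242 0.22846301359681098
bridge [0.582 0.051 0.126]
bridge [0.586 0.012 0.126]
bridge [0.49  0.001 0.126]
bridge [0.487 0.043 0.126]
[0.53632852 0.02672518 0.126     ]
pintop [0.536 0.024 0.154]
tray [ 0.629 -0.229  0.014]
tray [ 0.619 -0.362  0.014]
tray [ 0.487 -0.352  0.014]
tray [ 0.497 -0.218  0.014]
[ 0.55814705 -0.29008035  0.014     ]
240 [ 0.587 -0.263  0.053]
60 [ 0.586 -0.323  0.041]
120 [ 0.528 -0.258  0.047]
30 [ 0.527 -0.315  0.037]
block [ 0.421 -0.253  0.055]
block [ 0.431 -0.307  0.055]
block [ 0.383 -0.316  0.055]
block [ 0.375 -0.265  0.055]
[ 0.40209661 -0.28532375  0.055     ]
hole [ 0.403 -0.288  0.055]
```

>>> apply_moves(travel=[[0.34,0.31,0.13],[0.34,0.31,0.13],[0.34,0.31,0.13],[0.34,0.31,0.13],[0.34,0.31,0.13],[0.34,0.31,0.13],[0.34,0.31,0.13],[0.34,0.31,0.13],[0.34,0.31,0.13],[0.34,0.31,0.13],[0.34,0.31,0.13],[0.34,0.31,0.13],[0.34,0.31,0.13],[0.34,0.31,0.13],[0.34,0.31,0.13]], twist=[[0,0,-1.2],[0,0,-1.2],[0,0,-1.2],[0,0,-1.2],[0,0,-1.2],[0,0,-1.2],[0,0,-1.2],[0,0,-1.2],[0,0,-1.2],[0,0,-1.2],[0,0,-1.2],[0,0,-1.2],[0,0,-1.2],[0,0,-1.2],[0,0,-1.2]], gripper=[-0.3,-0.3,-0.3,-0.3,-0.3,-0.3,-0.3,-0.3,-0.3,-0.3,-0.3,-0.3,-0.3,-0.3,-0.3], force=30)

```text
time: 2.25
ee_pos: [0.4776, -0.2996, 0.361]
eef_rot: [-0.0, -0.049, 0.999, 0.0]
force: [-0.1, -0.5, 0.4]
gripper_width: 0.0299
```

```bash
cat > w.py <<'E'
import sys,json
from h import *
fn=sys.argv[1]
s=sense(); c=get_calibration('wrist'); snap('wrist',fn)
np.savez('cal_'+fn[:-4]+'.npz',**c)
print(round(s['time'],2),np.round(s['ee_pos'],4),np.round(s['eef_rot'],4),'F',np.round(s['force'],2),'w',round(s['gripper_width'],4))
print('eye',np.round(c['eye'],4),np.round(rot(c),3).tolist())
E
python3 w.py w1.png
```

```text
2.25 [ 0.4776 -0.2996  0.361 ] [-4.000e-04 -4.850e-02  9.988e-01  2.000e-04] F [-0.11 -0.47  0.42] w 0.0299
eye [ 0.412  -0.3061  0.5024] [[-0.098, -0.96, -0.262], [0.995, -0.094, -0.026], [0.0, -0.263, 0.965]]
```

View pics/w1.png

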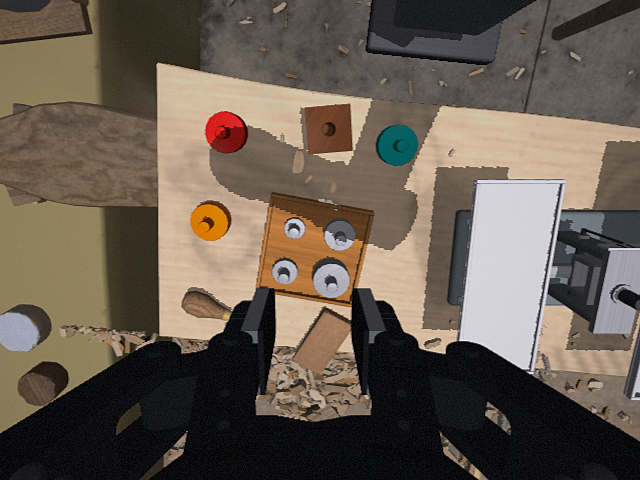

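```bash
cat > dist.py <<'E'
from h import *
from scipy.optimize import least_squares
im=cv2.imread('pics/w1.png').astype(int)
hsv=cv2.cvtColor(im.astype(np.uint8),cv2.COLOR_BGR2HSV)
wood=((im[...,2]-im[...,0])>35)
pts=[]
for x in range(170,440,6):
    col=wood[:,x]; 
    ys=[y for y in range(50,200) if col[y:y+5].all()]
    if ys: pts.append((x,ys[0]))
print(pts)
K=np.load('cal_w1.npz')['camera_matrix']
P=np.array(pts,float)
def res(k):
    u=cv2.undistortPoints(P[:,None],K,np.array([k[0],k[1] if len(k)>1 else 0,0,0,0]))[:,0]
    A=u-u.mean(0); n=np.linalg.svd(A)[2][1]
    return A@n*K[0,0]
for k in ([0.],[0.,0.]):
    r=least_squares(res,k,loss='soft_l1'); print(r.x, np.std(res(k)),np.std(r.fun)); print(np.round(res(r.x),1))
E
python3 dist.py
```

```text
[(170, 65), (176, 66), (182, 67), (188, 69), (194, 70), (200, 71), (206, 72), (212, 73), (218, 75), (224, 76), (230, 77), (236, 78), (242, 79), (248, 80), (254, 81), (260, 83), (266, 84), (272, 84), (278, 86), (284, 87), (290, 93), (296, 89), (302, 89), (308, 90), (314, 91), (320, 92), (326, 93), (332, 93), (338, 94), (344, 95), (350, 96), (356, 97), (362, 97), (368, 101), (410, 172), (416, 159), (422, 144), (428, 133), (434, 118)]
[-0.33245839] 11.22455337083987 11.441141408857433
[ -0.5  -1.   -1.4  -3.   -3.1  -3.1  -3.   -2.9  -3.9  -3.6  -3.3  -3.
  -2.5  -2.1  -1.6  -2.2  -1.6   0.1  -0.4   0.3  -4.6   1.8   3.7   4.5
   5.3   6.2   7.1   9.2  10.1  11.1  12.2  13.2  15.5  13.2 -46.6 -30.9
 -12.7   1.9  21.6]
[ 20.7014845  -61.61316076] 11.22455337083987 4.923159943912101
[ 0.3 -1.4 -2.7 -0.7  0.9  2.2  3.2  3.7  4.5  4.5  4.3  3.9  3.5  3.
  2.4  2.1  1.4  0.4 -0.1 -0.8 -0.3 -2.2 -3.1 -3.7 -4.2 -4.7 -5.2 -5.8
 -6.1 -6.3 -6.5 -6.7 -7.  -6.2 15.5 11.1  6.3  2.8 -2.5]
```

```bash
sed -i 's/^P=.*/P=np.array([p for p in pts if p[0]<365 and p[0]!=290]+[(480,109.),(540,115),(600,121),(635,124)],float)/' dist.py; python3 dist.py|tail -8
python3 - <<'E'
import cv2
im=cv2.imread('pics/w1.png'); cv2.imwrite('pics/w1b.png',cv2.resize(im[60:180,400:640],None,fx=3.3,fy=3.3))
E
```

```text
[0.21257596] 2.696259097686341 0.5448356842304748
[-0.3 -0.4 -0.6  0.1 -0.  -0.2 -0.3 -0.4  0.4  0.3  0.2  0.1  0.  -0.
 -0.1  0.8  0.7 -0.2  0.7  0.8  0.8 -0.   0.   0.1  0.2  0.3 -0.5 -0.4
 -0.2 -0.1  0.1 -0.7 -1.7 -0.9  0.5  1.2]
[ 0.39083562 -0.29759576] 2.696259097686341 0.364911627827658
[-0.2 -0.4 -0.5  0.2  0.1 -0.1 -0.2 -0.3  0.4  0.3  0.2  0.1 -0.  -0.1
 -0.1  0.7  0.6 -0.3  0.6  0.6  0.6 -0.2 -0.1 -0.1  0.   0.1 -0.6 -0.5
 -0.3 -0.1  0.1 -0.6 -0.5  0.3  0.6 -0.3]
```

View pics/w1b.png

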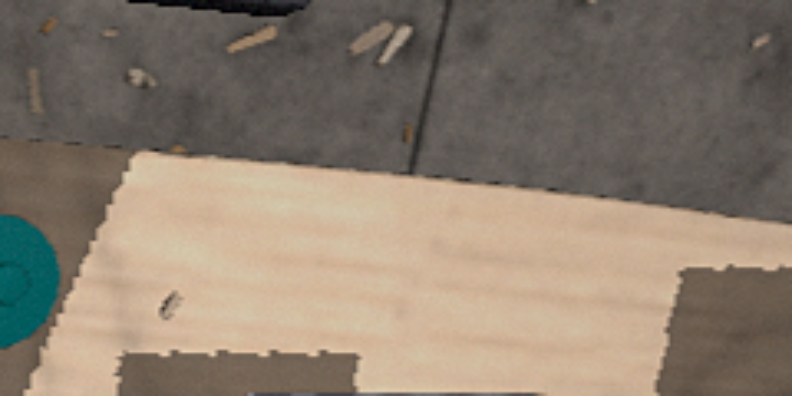

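Run:
```python
from h import *
c=dict(np.load('cal_w1.npz'))
P={'240':((278,332),.053),'60':((266,284),.041),'120':((235,342),.047),'30':((227,294),.037),'hole':((129,329),.055),'trayTL':((194,274),.014),'trayTR':((211,374),.014),'trayBL':((286,259),.014),'wp_tr':((180,564),.1),'wp_tl':((181,475),.1),'red':((131,224),.053)}
for k in [None,[.21,0,0,0,0],[.39,-.3,0,0,0],[-.1,0,0,0,0]]:
    c['distortion']=k; print(k,{n:np.round(px2w(c,*v)[:2],3).tolist() for n,v in P.items()})
```

```text
None {'240': [0.577, -0.267], '60': [0.572, -0.326], '120': [0.524, -0.26], '30': [0.522, -0.318], 'hole': [0.404, -0.289], 'trayTL': [0.488, -0.348], 'trayTR': [0.497, -0.22], 'trayBL': [0.613, -0.359], 'wp_tr': [0.431, -0.047], 'wp_tl': [0.441, -0.137], 'red': [0.418, -0.404]}
[0.21, 0, 0, 0, 0] {'240': [0.577, -0.267], '60': [0.572, -0.326], '120': [0.524, -0.26], '30': [0.522, -0.318], 'hole': [0.406, -0.289], 'trayTL': [0.488, -0.347], 'trayTR': [0.497, -0.221], 'trayBL': [0.612, -0.358], 'wp_tr': [0.438, -0.064], 'wp_tl': [0.444, -0.143], 'red': [0.42, -0.401]}
[0.39, -0.3, 0, 0, 0] {'240': [0.577, -0.267], '60': [0.572, -0.326], '120': [0.524, -0.26], '30': [0.522, -0.318], 'hole': [0.408, -0.289], 'trayTL': [0.488, -0.347], 'trayTR': [0.498, -0.221], 'trayBL': [0.612, -0.358], 'wp_tr': [0.439, -0.069], 'wp_tl': [0.446, -0.145], 'red': [0.422, -0.4]}
[-0.1, 0, 0, 0, 0] {'240': [0.578, -0.266], '60': [0.572, -0.327], '120': [0.524, -0.26], '30': [0.522, -0.318], 'hole': [0.403, -0.289], 'trayTL': [0.488, -0.348], 'trayTR': [0.497, -0.22], 'trayBL': [0.613, -0.359], 'wp_tr': [0.427, -0.035], 'wp_tl': [0.44, -0.134], 'red': [0.416, -0.405]}
```

>>> apply_moves(travel=[[0.05,0.325,-0.08],[0.05,0.325,-0.08],[0.05,0.325,-0.08],[0.05,0.325,-0.08],[0.05,0.325,-0.08],[0.05,0.325,-0.08],[0.05,0.325,-0.08],[0.05,0.325,-0.08],[0.05,0.325,-0.08],[0.05,0.325,-0.08],[0.05,0.325,-0.08]], twist=[[0,0,0],[0,0,0],[0,0,0],[0,0,0],[0,0,0],[0,0,0],[0,0,0],[0,0,0],[0,0,0],[0,0,0],[0,0,0]], gripper=[-0.3,-0.3,-0.3,-0.3,-0.3,-0.3,-0.3,-0.3,-0.3,-0.3,-0.3])

```text
time: 3.22
ee_pos: [0.5279, 0.0245, 0.2813]
eef_rot: [-0.0, -0.048, 0.999, -0.0]
force: [-0.1, -0.3, 0.1]
gripper_width: 0.0298
```

```bash
python3 w.py w2.png
```

```text
3.22 [0.5279 0.0245 0.2813] [-3.000e-04 -4.830e-02  9.988e-01 -3.000e-04] F [-0.14 -0.3   0.12] w 0.0298
eye [0.4622 0.0182 0.4227] [[-0.097, -0.96, -0.262], [0.995, -0.094, -0.025], [-0.001, -0.263, 0.965]]
```

View pics/w2.png

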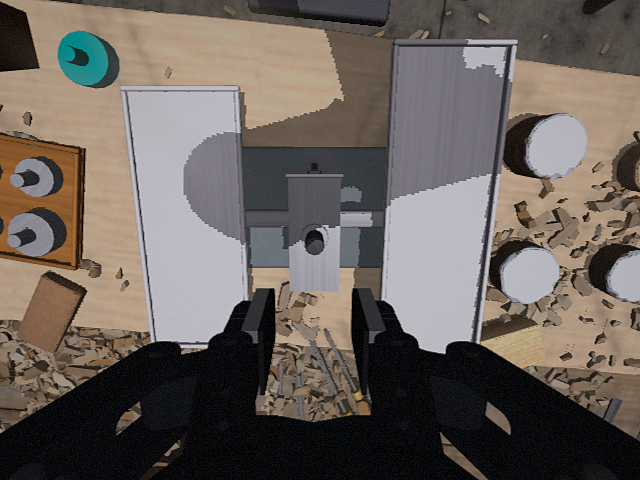

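Run:
```python
import cv2
im=cv2.imread('pics/w2.png'); cv2.imwrite('pics/w2b.png',cv2.resize(im[150:300,240:400],None,fx=5,fy=4,interpolation=cv2.INTER_NEAREST))
```

```text
(no output)
```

View pics/w2b.png

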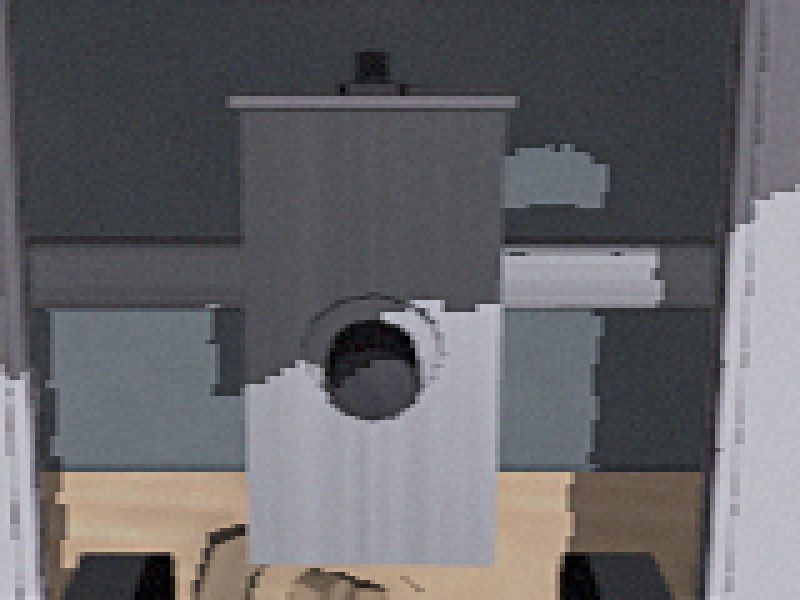

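Run:
```python
from h import *
c=dict(np.load('cal_w2.npz'))
print(px2w(c,(247.3,314.8),.154))
# collar: predicted edges
for p in [(.536,.024)]:
    print('collar', px2w(c,(150+293/4,314.8),.13), px2w(c,(238,240+303/5),.13),px2w(c,(238,240+445/5),.13))
q=[px2w(c,(150+y/4,240+x/5),.126) for x,y in [(230,97),(518,97),(495,565),(250,563)]]; print(q,np.mean(q,0))
for n,rc in [('BR',(143,556)),('TR',(271,528))]: print(n,[np.round(px2w(c,rc,z),3) for z in (.034,.05)])
```

```text
[0.53926777 0.02683681 0.154     ]
collar [0.5271225  0.02572602 0.13      ] [0.53978356 0.01596344 0.13      ] [0.53765136 0.03777821 0.13      ]
[array([0.49271505, 0.00065988, 0.126     ]), array([0.48852326, 0.04360874, 0.126     ]), array([0.58235955, 0.05094979, 0.126     ]), array([0.5858022 , 0.01129782, 0.126     ])] [0.53735001 0.02662906 0.126     ]
BR [array([0.447, 0.251, 0.034]), array([0.448, 0.242, 0.05 ])]
TR [array([0.578, 0.256, 0.034]), array([0.573, 0.246, 0.05 ])]
```

>>> apply_moves(travel=[[0.01,0.002,-0.04],[0.01,0.002,-0.08],[0.01,0.002,-0.12],[0.01,0.002,-0.135],[0.01,0.002,-0.149],[0.01,0.002,-0.149],[0.01,0.002,-0.149],[0.01,0.002,-0.149],[0.01,0.002,-0.149],[0.01,0.002,-0.149]], twist=[[0,0,0],[0,0,0],[0,0,0],[0,0,0],[0,0,0],[0,0,0],[0,0,0],[0,0,0],[0,0,0],[0,0,0]], gripper=[-0.3,-0.3,-0.3,-0.3,-0.3,-0.3,-1,-1,-1,-1], force=40)

```text
time: 4.1
ee_pos: [0.5388, 0.0273, 0.1336]
eef_rot: [0.001, -0.048, 0.999, 0.0]
force: [-0.3, 0.6, -0.6]
gripper_width: 0.0126
```

```bash
python3 w.py w3.png
```

```text
4.1 [0.5388 0.0273 0.1336] [ 1.300e-03 -4.830e-02  9.988e-01  3.000e-04] F [-0.3   0.59 -0.58] w 0.0126
eye [0.4727 0.0208 0.2749] [[-0.097, -0.959, -0.265], [0.995, -0.094, -0.026], [0.0, -0.266, 0.964]]
```

View pics/w3.png

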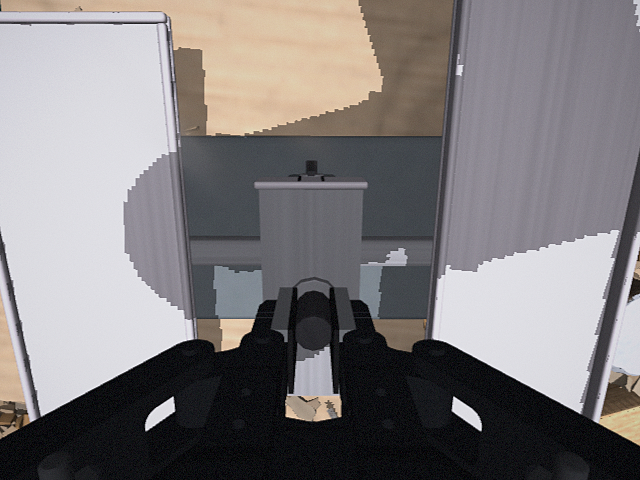

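Run:
```python
from h import *
c=dict(np.load('cal_w3.npz'))
print(px2w(c,(322,314),.154), w2px(c,(.5388,.0273,.154)))
im=cv2.imread('pics/w3.png'); cv2.imwrite('pics/w3b.png',cv2.resize(im[260:400,240:400],None,fx=5,fy=4,interpolation=cv2.INTER_NEAREST))
```

```text
[0.53403023 0.02721006 0.154     ] [334.63439597 312.89834924]
```

View pics/w3b.png

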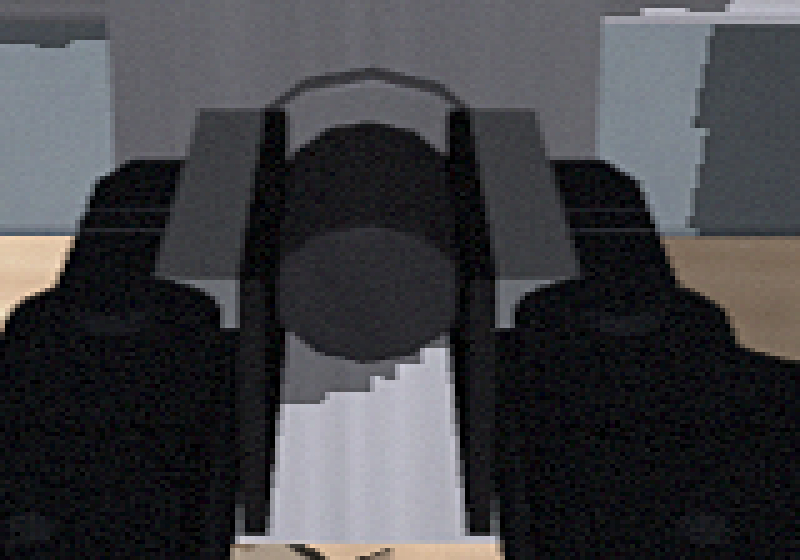

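>>> apply_moves(travel=[[0,0,0.03],[0,0,0.06],[0,0,0.09],[-0.134,-0.315,0.09],[-0.134,-0.315,0.09],[-0.134,-0.315,0.09],[-0.134,-0.315,0.09],[-0.134,-0.315,0.09],[-0.134,-0.315,0.09],[-0.134,-0.315,0.09],[-0.134,-0.315,0.09],[-0.134,-0.315,0.09],[-0.134,-0.315,0.05],[-0.134,-0.315,0.01],[-0.134,-0.315,0.005],[-0.134,-0.315,0.005]], twist=[[0,0,0],[0,0,0],[0,0,0],[0,0,0],[0,0,0],[0,0,0],[0,0,0],[0,0,0],[0,0,0],[0,0,0],[0,0,0],[0,0,0],[0,0,0],[0,0,0],[0,0,0],[0,0,0]], gripper=[-1,-1,-1,-1,-1,-1,-1,-1,-1,-1,-1,-1,-1,-1,-1,-1])

```text
time: 5.48
ee_pos: [0.4027, -0.287, 0.1358]
eef_rot: [-0.003, -0.049, 0.999, 0.001]
force: [0.8, -0.2, -0.7]
gripper_width: 0.0122
```

```bash
python3 w.py w4.png
python3 - <<'E'
from h import *
c=dict(np.load('cal_w4.npz')); print([w2px(c,p) for p in [(.4035,-.2885,.055),(.4035,-.2885,.088)]])
snap('top','t4.png'); c=get_calibration('top')
im=cv2.imread('pics/w4.png'); cv2.imwrite('pics/w4b.png',cv2.resize(im[200:360,220:420],None,fx=4,fy=3.5,interpolation=cv2.INTER_NEAREST))
E
```

```text
5.48 [ 0.4027 -0.287   0.1358] [-2.600e-03 -4.870e-02  9.988e-01  9.000e-04] F [ 0.78 -0.17 -0.68] w 0.0122
eye [ 0.3378 -0.2936  0.2776] [[-0.098, -0.961, -0.257], [0.995, -0.094, -0.027], [0.002, -0.259, 0.966]]
[array([251.89149473, 310.10539323]), array([270.25771653, 309.75991351])]
```

View pics/w4b.png

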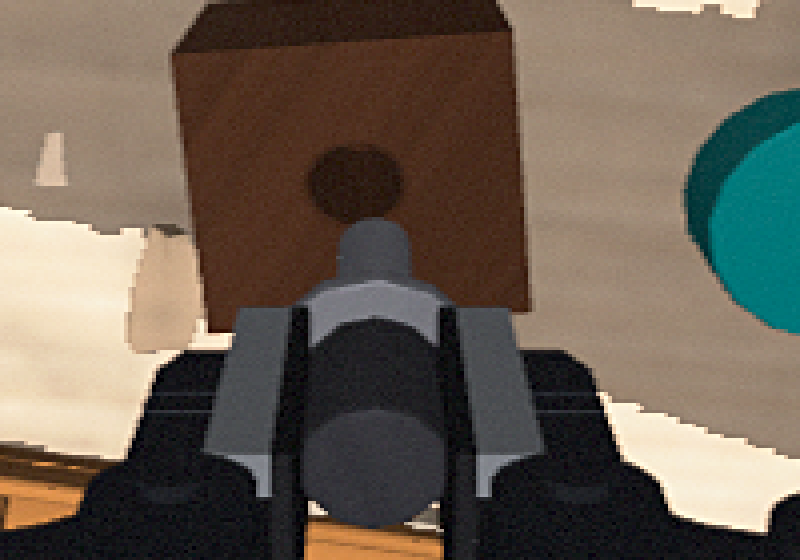

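View pics/w4.png

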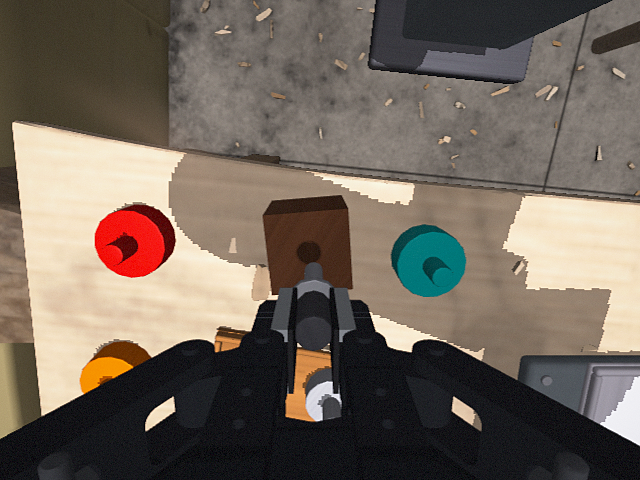

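>>> apply_moves(travel=[[0,-0.0007,0],[0,-0.0007,0],[0,-0.0007,-0.01],[0,-0.0007,-0.02],[0,-0.0007,-0.03]], twist=[[0,0,0],[0,0,0],[0,0,0],[0,0,0],[0,0,0]], gripper=[-1,-1,-1,-1,-1])

```text
time: 6.0
ee_pos: [0.4053, -0.2884, 0.1087]
eef_rot: [0.002, -0.049, 0.999, -0.001]
force: [-0.0, -0.0, -1.0]
gripper_width: 0.0122
```

```bash
python3 w.py w5.png
python3 - <<'E'
from h import *
im=cv2.imread('pics/w5.png'); cv2.imwrite('pics/w5b.png',cv2.resize(im[200:360,220:420],None,fx=4,fy=3.5,interpolation=cv2.INTER_NEAREST))
E
```

```text
6.0 [ 0.4053 -0.2884  0.1087] [ 1.800e-03 -4.880e-02  9.988e-01 -7.000e-04] F [-0.02 -0.01 -0.99] w 0.0122
eye [ 0.3391 -0.2947  0.2499] [[-0.098, -0.959, -0.266], [0.995, -0.095, -0.024], [-0.002, -0.267, 0.964]]
```

View pics/w5b.png

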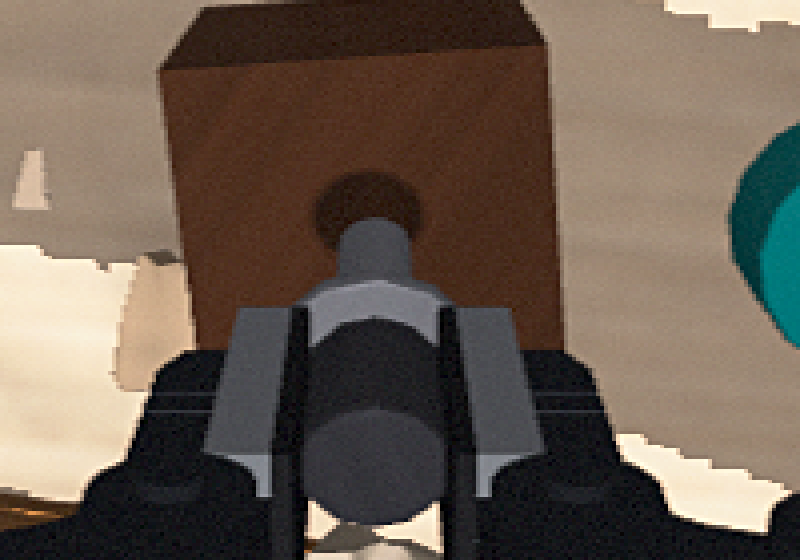

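>>> apply_moves(travel=[[0,-0.0006,-0.004],[0,-0.0006,-0.014],[0,-0.0006,-0.024],[0,-0.0006,-0.034],[0,-0.0006,-0.042],[0,-0.0006,-0.045],[0,-0.0006,-0.045]], twist=[[0,0,0],[0,0,0],[0,0,0],[0,0,0],[0,0,0],[0,0,0],[0,0,0]], gripper=[-1,-1,-1,-1,-1,-1,-1])

```text
time: 6.63
ee_pos: [0.4046, -0.289, 0.0627]
eef_rot: [0.0, -0.049, 0.999, -0.0]
force: [0.1, -0.7, -0.3]
gripper_width: 0.0122
```

```bash
python3 w.py w6.png
python3 - <<'E'
from h import *
im=cv2.imread('pics/w6.png'); cv2.imwrite('pics/w6b.png',cv2.resize(im[200:360,220:420],None,fx=4,fy=3.5,interpolation=cv2.INTER_NEAREST))
E
```

```text
6.63 [ 0.4046 -0.289   0.0627] [ 2.000e-04 -4.880e-02  9.988e-01 -2.000e-04] F [ 0.12 -0.75 -0.32] w 0.0122
eye [ 0.3388 -0.2954  0.2041] [[-0.098, -0.96, -0.263], [0.995, -0.095, -0.025], [-0.001, -0.264, 0.964]]
```

View pics/w6b.png

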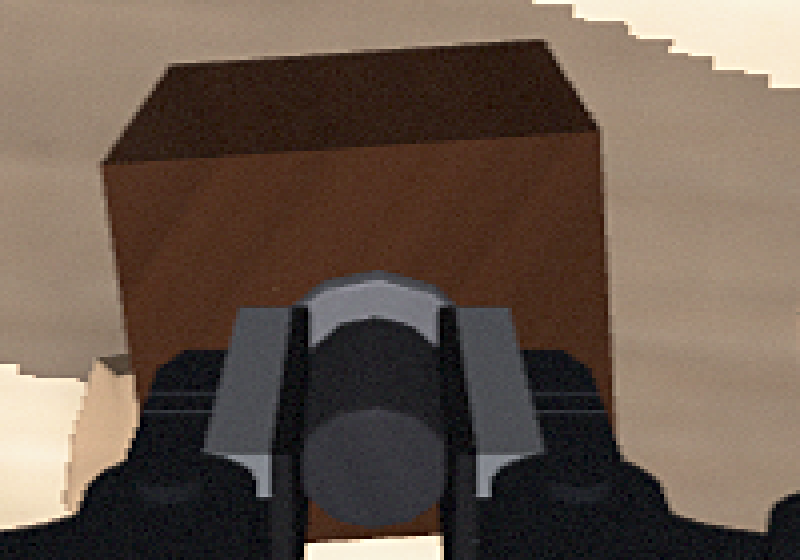

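>>> apply_moves(travel=[[0,0,0],[0,0,0],[0,0,0.04],[0,0,0.08],[0,0,0.12],[0.05,0.6,0.27],[0.05,0.6,0.27],[0.05,0.6,0.27],[0.05,0.6,0.27],[0.05,0.6,0.27],[0.05,0.6,0.27],[0.05,0.6,0.27],[0.05,0.6,0.27],[0.05,0.6,0.27],[0.05,0.6,0.27],[0.05,0.6,0.27],[0.05,0.6,0.27],[0.05,0.6,0.27],[0.05,0.6,0.27],[0.05,0.6,0.27]], twist=[[0,0,0],[0,0,0],[0,0,0],[0,0,0],[0,0,0],[0,0,0],[0,0,0],[0,0,0],[0,0,0],[0,0,0],[0,0,0],[0,0,0],[0,0,0],[0,0,0],[0,0,0],[0,0,0],[0,0,0],[0,0,0],[0,0,0],[0,0,0]], gripper=[-0.3,-0.3,-0.3,-0.3,-0.3,1,1,1,1,1,1,1,1,1,1,1,1,1,1,1])

```text
time: 8.35
ee_pos: [0.4538, 0.3135, 0.3334]
eef_rot: [0.0, -0.049, 0.999, 0.0]
force: [-0.1, -0.4, -0.2]
gripper_width: 0.0851
```

```bash
python3 w.py w7.png
python3 - <<'E'
from h import *
snap('top','t7.png')
E
```

```text
8.35 [0.4538 0.3135 0.3334] [ 5.000e-04 -4.910e-02  9.988e-01  5.000e-04] F [-0.07 -0.45 -0.22] w 0.0851
eye [0.3879 0.3069 0.4747] [[-0.099, -0.96, -0.263], [0.995, -0.095, -0.027], [0.001, -0.265, 0.964]]
```

View pics/w7.png

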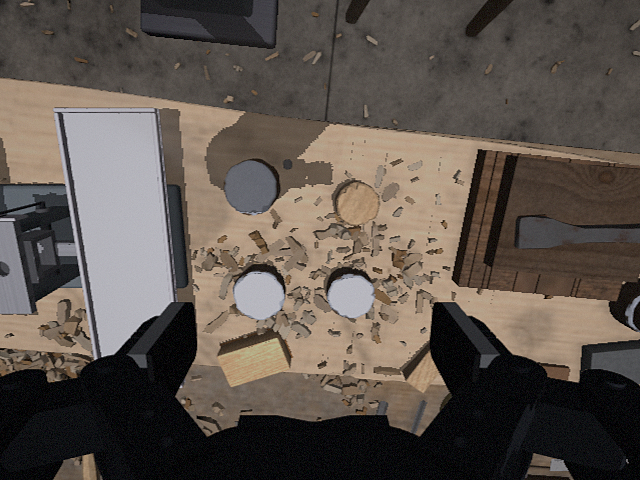

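View pics/t7.png

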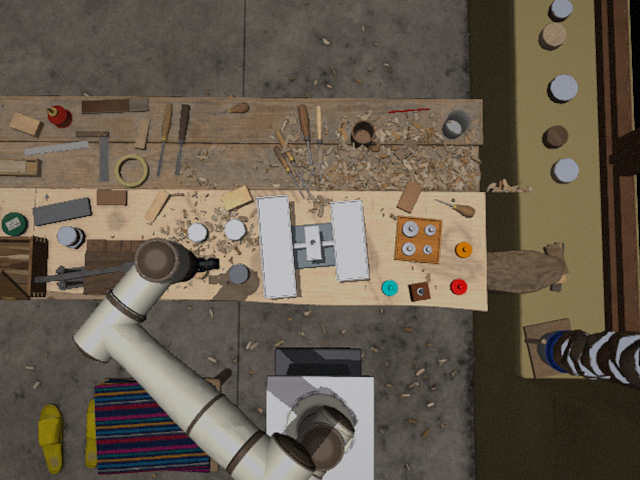

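Run:
```python
import cv2
im=cv2.imread('pics/w7.png'); cv2.imwrite('pics/w7b.png',cv2.resize(im[140:340,190:430],None,fx=3.3,fy=3,interpolation=cv2.INTER_CUBIC))
```

```text
(no output)
```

View pics/w7b.png

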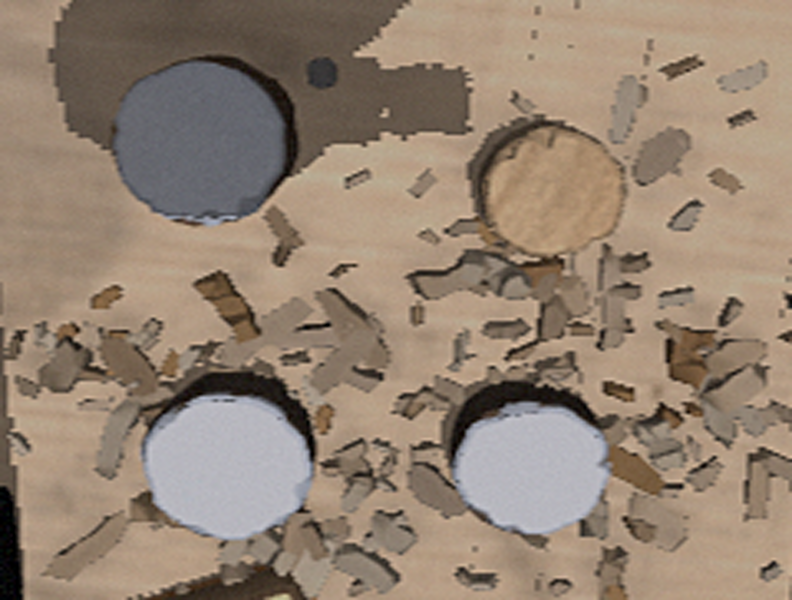

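Run:
```python
from h import *
c=dict(np.load('cal_w7.npz'))
for n,cc,r,w in [('BR',251.5,186.7,172/3.3),('TR',259.4,296,168/3.3),('TL',350.9,296,155/3.3),('b',357.6,202.7,143/3.3)]:
    for z in (.028,.034,.05):
        a=px2w(c,(r,cc-w/2),z);b=px2w(c,(r,cc+w/2),z)
        print(n,z,np.round(px2w(c,(r,cc),z)[:2],4),'D',np.round(np.linalg.norm(a-b),4))
# goods pan near edge corners
print(px2w(c,(108,54),.104),px2w(c,(109,160),.104))
```

```text
BR 0.028 [0.4524 0.2433] D 0.0593
BR 0.034 [0.4516 0.2442] D 0.0585
BR 0.05 [0.4493 0.2465] D 0.0564
TR 0.028 [0.5854 0.2607] D 0.0625
TR 0.034 [0.5828 0.2613] D 0.0617
TR 0.05 [0.5757 0.2629] D 0.0594
TL 0.028 [0.5744 0.3725] D 0.0577
TL 0.034 [0.5719 0.3716] D 0.0569
TL 0.05 [0.5652 0.3693] D 0.0549
b 0.028 [0.4588 0.3658] D 0.0498
b 0.034 [0.4578 0.365 ] D 0.0492
b 0.05 [0.4553 0.3629] D 0.0474
[0.38852858 0.07399415 0.104     ] [0.3800156  0.16849872 0.104     ]
```

>>> apply_moves(travel=[[0.1265,-0.052,-0.1],[0.1265,-0.052,-0.1],[0.1265,-0.052,-0.1],[0.1265,-0.052,-0.1],[0.1265,-0.052,-0.1],[0.1265,-0.052,-0.14],[0.1265,-0.052,-0.18],[0.1265,-0.052,-0.22],[0.1265,-0.052,-0.26],[0.1265,-0.052,-0.29],[0.1265,-0.052,-0.31],[0.1265,-0.052,-0.321],[0.1265,-0.052,-0.321]], twist=[[0,0,0],[0,0,0],[0,0,0],[0,0,0],[0,0,0],[0,0,0],[0,0,0],[0,0,0],[0,0,0],[0,0,0],[0,0,0],[0,0,0],[0,0,0]], gripper=[1,1,1,1,1,1,1,1,1,1,1,1,1])

```text
time: 9.53
ee_pos: [0.5792, 0.258, 0.0091]
eef_rot: [-0.002, -0.048, 0.999, -0.001]
force: [0.5, -1.1, -0.0]
gripper_width: 0.0854
```

```bash
python3 w.py w8.png
```

```text
9.53 [0.5792 0.258  0.0091] [-0.0021 -0.0483  0.9988 -0.0013] F [ 0.46 -1.13 -0.03] w 0.0854
eye [0.514  0.252  0.1508] [[-0.097, -0.961, -0.259], [0.995, -0.094, -0.023], [-0.003, -0.26, 0.966]]
```

View pics/w8.png

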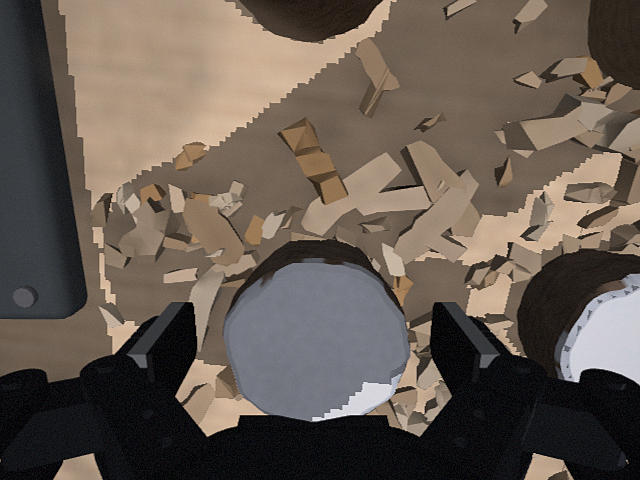

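>>> apply_moves(travel=[[0,0,0],[0,0,0],[0,0,0],[0,0,0],[0,0,0.03],[0,0,0.07],[0,0,0.11],[0,0,0.14],[0,0,0.14],[0,0,0.14],[0,0,0.14]], twist=[[0,0,0],[0,0,0],[0,0,0],[0,0,0],[0,0,0],[0,0,0],[0,0,0],[0,0,0],[0,0,0],[0,0,0],[0,0,0]], gripper=[-1,-1,-1,-1,-1,-1,-1,-1,-1,-1,-1], force=30)

```text
time: 10.5
ee_pos: [0.5797, 0.2588, 0.1508]
eef_rot: [-0.001, -0.048, 0.999, 0.0]
force: [-0.1, -0.3, -0.8]
gripper_width: 0.0665
```

```bash
python3 w.py w9.png
```

```text
10.5 [0.5797 0.2588 0.1508] [-7.000e-04 -4.830e-02  9.988e-01  1.000e-04] F [-0.09 -0.29 -0.75] w 0.0665
eye [0.5142 0.2524 0.2924] [[-0.097, -0.96, -0.261], [0.995, -0.094, -0.025], [-0.0, -0.263, 0.965]]
```

View pics/w9.png

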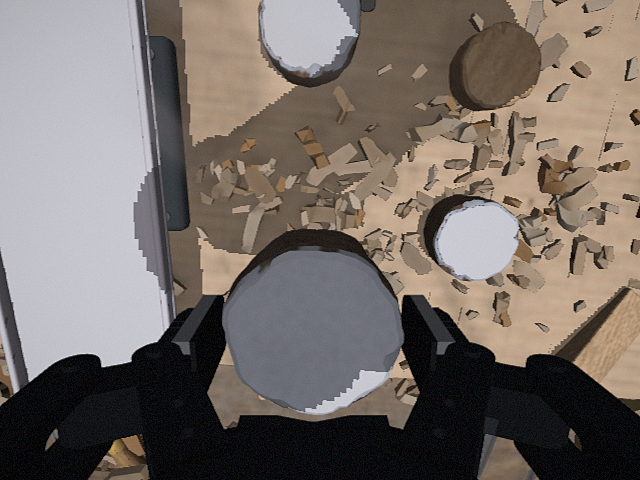

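>>> apply_moves(travel=[[0.045,-0.117,0.01],[0.045,-0.117,0.01],[0.045,-0.117,0.01],[0.045,-0.117,0.01],[0.045,-0.117,0.0],[0.045,-0.117,-0.02],[0.045,-0.117,-0.035],[0.045,-0.117,-0.042],[0.045,-0.117,-0.042]], twist=[[0,0,0],[0,0,0],[0,0,0],[0,0,0],[0,0,0],[0,0,0],[0,0,0],[0,0,0],[0,0,0]], gripper=[-1,-1,-1,-1,-1,-1,-1,-1,-1])

```text
time: 11.3
ee_pos: [0.6233, 0.1423, 0.1054]
eef_rot: [-0.003, -0.049, 0.999, -0.001]
force: [0.1, -0.8, -1.6]
gripper_width: 0.0665
```

```bash
python3 w.py w10.png
```

```text
11.3 [0.6233 0.1423 0.1054] [-0.0034 -0.0489  0.9988 -0.0011] F [ 0.1  -0.81 -1.62] w 0.0665
eye [0.5586 0.1362 0.2473] [[-0.098, -0.962, -0.256], [0.995, -0.096, -0.023], [-0.002, -0.257, 0.966]]
```

View pics/w10.png

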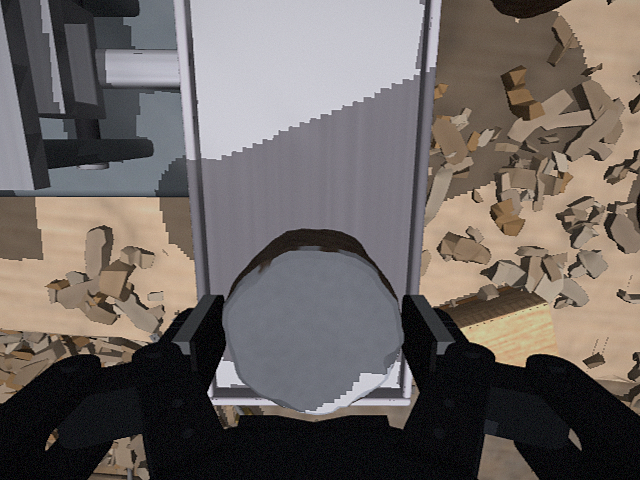

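>>> apply_moves(travel=[[0,0,0],[0,0,0],[0,0,0.0],[0,0,0.03],[0,0,0.07],[0,0,0.11],[-0.055,0.229,0.11],[-0.055,0.229,0.11],[-0.055,0.229,0.11],[-0.055,0.229,0.11],[-0.055,0.229,0.11],[-0.055,0.229,0.11],[-0.055,0.229,0.11]], twist=[[0,0,0],[0,0,0],[0,0,0],[0,0,0],[0,0,0],[0,0,0],[0,0,0],[0,0,0],[0,0,0],[0,0,0],[0,0,0],[0,0,0],[0,0,0]], gripper=[1,1,1,1,1,1,1,1,1,1,1,1,1])

```text
time: 12.43
ee_pos: [0.5691, 0.3765, 0.2196]
eef_rot: [0.001, -0.051, 0.999, 0.001]
force: [0.5, -0.8, 0.7]
gripper_width: 0.0851
```

```bash
python3 w.py w11.png; python3 -c "
from h import *
snap('top','t11.png');snap('side','s11.png')"
```

```text
12.43 [0.5691 0.3765 0.2196] [ 7.000e-04 -5.140e-02  9.987e-01  1.000e-03] F [ 0.55 -0.82  0.68] w 0.0851
eye [0.5032 0.3694 0.3609] [[-0.103, -0.959, -0.264], [0.995, -0.099, -0.029], [0.002, -0.265, 0.964]]
```

View pics/w11.png

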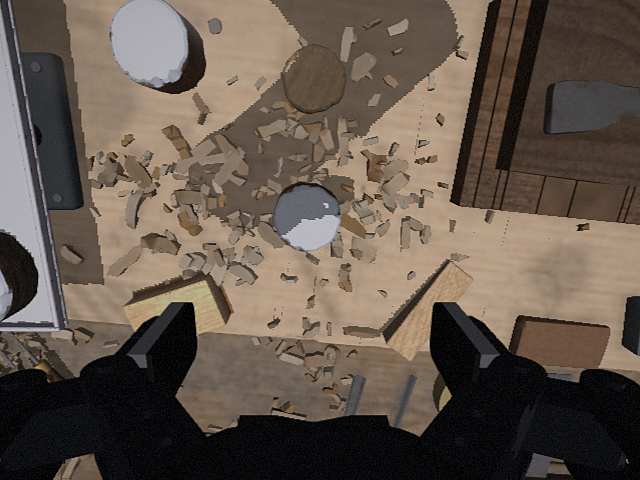

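View pics/t11.png

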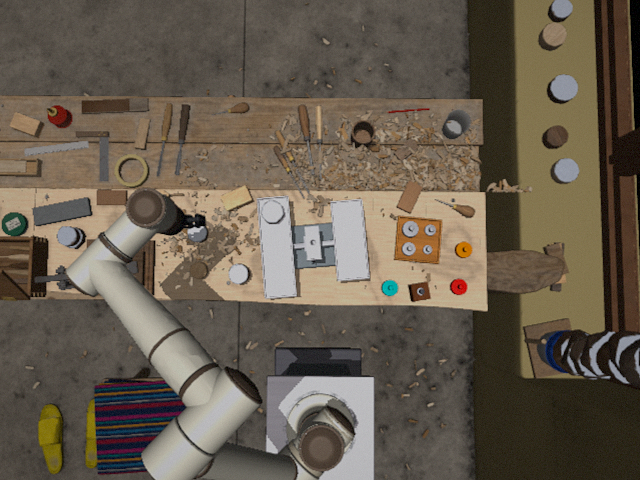

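View pics/s11.png

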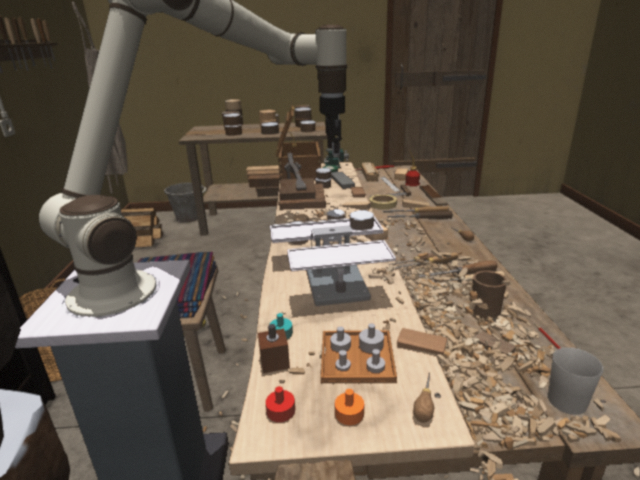

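Run:
```python
from h import *
c=dict(np.load('cal_w11.npz'))
print(px2w(c,(217,308),.034), px2w(c,(217,308),.05),np.linalg.norm(px2w(c,(217,274.5),.034)-px2w(c,(217,341.5),.034)))
print('b',px2w(c,(78,315),.028),'c',px2w(c,(44,150),.05))
```

```text
[0.57150738 0.37282886 0.034     ] [0.56816456 0.37266215 0.05      ] 0.05695339942229552
b [0.46080107 0.36718954 0.028     ] c [0.4532357  0.24648428 0.05      ]
```

>>> apply_moves(travel=[[0,0.001,-0.04],[0,0.001,-0.08],[0,0.001,-0.12],[0,0.001,-0.16],[0,0.001,-0.185],[0,0.001,-0.2],[0,0.001,-0.208],[0,0.001,-0.208],[0,0.001,-0.208],[0,0.001,-0.208],[0,0.001,-0.208],[0,0.001,-0.208],[0,0.001,-0.18],[0,0.001,-0.14],[0,0.001,-0.1],[0,0.001,-0.06],[0,0.001,-0.06],[0,0.001,-0.06]], twist=[[0,0,0],[0,0,0],[0,0,0],[0,0,0],[0,0,0],[0,0,0],[0,0,0],[0,0,0],[0,0,0],[0,0,0],[0,0,0],[0,0,0],[0,0,0],[0,0,0],[0,0,0],[0,0,0],[0,0,0],[0,0,0]], gripper=[1,1,1,1,1,1,1,1,-1,-1,-1,-1,-1,-1,-1,-1,-1,-1])

```text
time: 14.08
ee_pos: [0.5717, 0.3735, 0.1638]
eef_rot: [0.003, -0.049, 0.999, 0.003]
force: [-0.8, -0.2, -1.3]
gripper_width: 0.0601
```

```bash
python3 w.py w12.png
```

```text
14.08 [0.5717 0.3735 0.1638] [ 0.003  -0.0486  0.9988  0.0029] F [-0.76 -0.19 -1.32] w 0.0601
eye [0.5051 0.3662 0.3048] [[-0.098, -0.958, -0.268], [0.995, -0.093, -0.031], [0.005, -0.27, 0.963]]
```

View pics/w12.png

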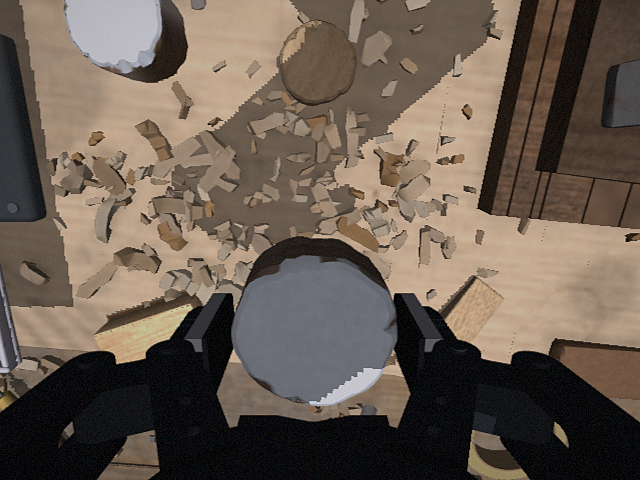

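>>> apply_moves(travel=[[-0.019,-0.2375,0.0],[-0.019,-0.2375,0.0],[-0.019,-0.2375,0.0],[-0.019,-0.2375,0.0],[-0.019,-0.2375,0.0],[-0.019,-0.2375,0.0],[-0.019,-0.2375,-0.01],[-0.019,-0.2375,-0.04],[-0.019,-0.2375,-0.055],[-0.019,-0.2375,-0.064],[-0.019,-0.2375,-0.0655],[-0.019,-0.2375,-0.0655]], twist=[[0,0,0],[0,0,0],[0,0,0],[0,0,0],[0,0,0],[0,0,0],[0,0,0],[0,0,0],[0,0,0],[0,0,0],[0,0,0],[0,0,0]], gripper=[-1,-1,-1,-1,-1,-1,-1,-1,-1,-1,-1,-1])

```text
time: 15.13
ee_pos: [0.5511, 0.1344, 0.0934]
eef_rot: [-0.001, -0.049, 0.999, -0.001]
force: [-0.9, -0.3, 1.9]
gripper_width: 0.06
```

```bash
python3 w.py w13.png
```

```text
15.13 [0.5511 0.1344 0.0934] [-1.000e-03 -4.900e-02  9.988e-01 -9.000e-04] F [-0.88 -0.35  1.86] w 0.06
eye [0.4856 0.1282 0.235 ] [[-0.098, -0.96, -0.261], [0.995, -0.096, -0.024], [-0.002, -0.262, 0.965]]
```

View pics/w13.png

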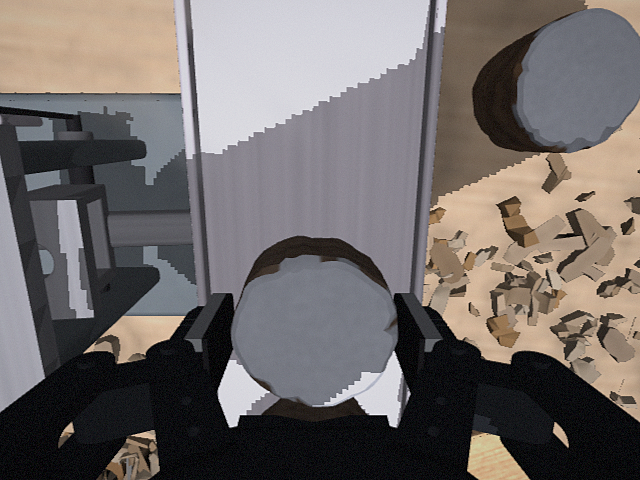

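>>> apply_moves(travel=[[0,0,0],[0,0,0],[0,0,0.0],[0,0,0.03],[0,0,0.07],[0,0,0.1],[-0.102,0.111,0.1],[-0.102,0.111,0.1],[-0.102,0.111,0.1],[-0.102,0.111,0.1],[-0.102,0.111,0.1],[-0.102,0.111,0.1]], twist=[[0,0,0],[0,0,0],[0,0,0],[0,0,0],[0,0,0],[0,0,0],[0,0,0],[0,0,0],[0,0,0],[0,0,0],[0,0,0],[0,0,0]], gripper=[1,1,1,1,1,1,1,1,1,1,1,1])

```text
time: 16.18
ee_pos: [0.4489, 0.2468, 0.194]
eef_rot: [0.0, -0.05, 0.999, 0.0]
force: [-0.7, 0.3, -0.6]
gripper_width: 0.0854
```

```bash
python3 w.py w14.png
```

```text
16.18 [0.4489 0.2468 0.194 ] [ 2.000e-04 -5.010e-02  9.987e-01  2.000e-04] F [-0.69  0.32 -0.64] w 0.0854
eye [0.3831 0.2401 0.3354] [[-0.101, -0.96, -0.263], [0.995, -0.097, -0.027], [0.0, -0.264, 0.964]]
```

View pics/w14.png

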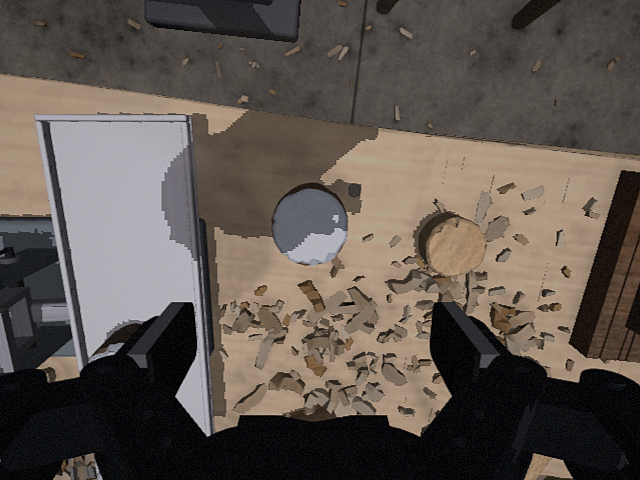

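Run:
```python
from h import *
c=dict(np.load('cal_w14.npz'))
print(px2w(c,(227,310),.05), 'b',px2w(c,(246,456),.028))
```

```text
[0.44984821 0.24463808 0.05      ] b [0.45883861 0.36499599 0.028     ]
```

>>> apply_moves(travel=[[0,-0.001,-0.04],[0,-0.001,-0.08],[0,-0.001,-0.12],[0,-0.001,-0.15],[0,-0.001,-0.167],[0,-0.001,-0.174],[0,-0.001,-0.174],[0,-0.001,-0.174],[0,-0.001,-0.174],[0,-0.001,-0.174],[0,-0.001,-0.174],[0,-0.001,-0.14],[0,-0.001,-0.1],[0,-0.001,-0.06],[0,-0.001,-0.02],[0,-0.001,-0.01],[0,-0.001,-0.01]], twist=[[0,0,0],[0,0,0],[0,0,0],[0,0,0],[0,0,0],[0,0,0],[0,0,0],[0,0,0],[0,0,0],[0,0,0],[0,0,0],[0,0,0],[0,0,0],[0,0,0],[0,0,0],[0,0,0],[0,0,0]], gripper=[1,1,1,1,1,1,1,-1,-1,-1,-1,-1,-1,-1,-1,-1,-1])

```text
time: 17.65
ee_pos: [0.451, 0.2458, 0.1881]
eef_rot: [0.003, -0.049, 0.999, 0.003]
force: [0.1, 0.2, -1.6]
gripper_width: 0.0622
```

```bash
python3 w.py w15.png
```

```text
17.65 [0.451  0.2458 0.1881] [ 0.0035 -0.0486  0.9988  0.003 ] F [ 0.12  0.16 -1.56] w 0.0622
eye [0.3844 0.2385 0.3291] [[-0.098, -0.958, -0.269], [0.995, -0.093, -0.032], [0.005, -0.271, 0.963]]
```

View pics/w15.png

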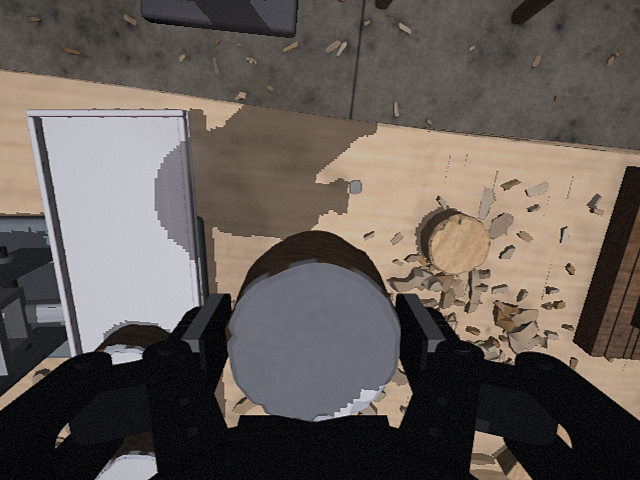

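>>> apply_moves(travel=[[0.032,-0.117,0.0],[0.032,-0.117,0.0],[0.032,-0.117,0.0],[0.032,-0.117,0.0],[0.032,-0.117,-0.01],[0.032,-0.117,-0.04],[0.032,-0.117,-0.065],[0.032,-0.117,-0.078],[0.032,-0.117,-0.082],[0.032,-0.117,-0.082]], twist=[[0,0,0],[0,0,0],[0,0,0],[0,0,0],[0,0,0],[0,0,0],[0,0,0],[0,0,0],[0,0,0],[0,0,0]], gripper=[-1,-1,-1,-1,-1,-1,-1,-1,-1,-1])

```text
time: 18.53
ee_pos: [0.4795, 0.1274, 0.1005]
eef_rot: [-0.003, -0.049, 0.999, -0.002]
force: [-0.7, -0.7, 1.5]
gripper_width: 0.062
```

```bash
python3 w.py w16.png
```

```text
18.53 [0.4795 0.1274 0.1005] [-0.0027 -0.0494  0.9988 -0.0017] F [-0.67 -0.67  1.5 ] w 0.062
eye [0.4145 0.1213 0.2423] [[-0.099, -0.961, -0.257], [0.995, -0.097, -0.022], [-0.003, -0.258, 0.966]]
```

View pics/w16.png

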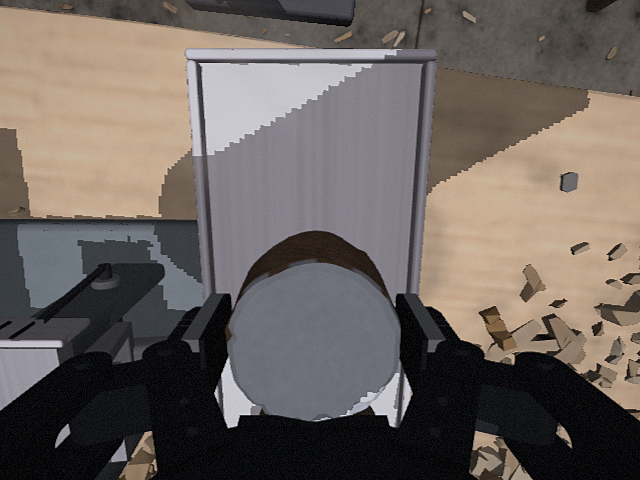

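Touching the floor, clear of d. Release, then to b at (0.459, 0.3655).

>>> apply_moves(travel=[[0,0,0],[0,0,0],[0,0,0.0],[0,0,0.03],[0,0,0.07],[0,0,0.1],[-0.023,0.238,0.08],[-0.023,0.238,0.08],[-0.023,0.238,0.08],[-0.023,0.238,0.08],[-0.023,0.238,0.08],[-0.023,0.238,0.08],[-0.023,0.238,0.08],[-0.023,0.238,0.08]], twist=[[0,0,0],[0,0,0],[0,0,0],[0,0,0],[0,0,0],[0,0,0],[0,0,0],[0,0,0],[0,0,0],[0,0,0],[0,0,0],[0,0,0],[0,0,0],[0,0,0]], gripper=[1,1,1,1,1,1,1,1,1,1,1,1,1,1])

```text
time: 19.75
ee_pos: [0.4578, 0.3673, 0.1806]
eef_rot: [-0.001, -0.05, 0.999, -0.001]
force: [-1.1, 0.3, -0.1]
gripper_width: 0.0855
```

```bash
python3 w.py w17.png
```

```text
19.75 [0.4578 0.3673 0.1806] [-6.000e-04 -4.990e-02  9.988e-01 -6.000e-04] F [-1.1   0.32 -0.1 ] w 0.0855
eye [0.3923 0.3609 0.3221] [[-0.1, -0.96, -0.261], [0.995, -0.097, -0.025], [-0.001, -0.263, 0.965]]
```

View pics/w17.png

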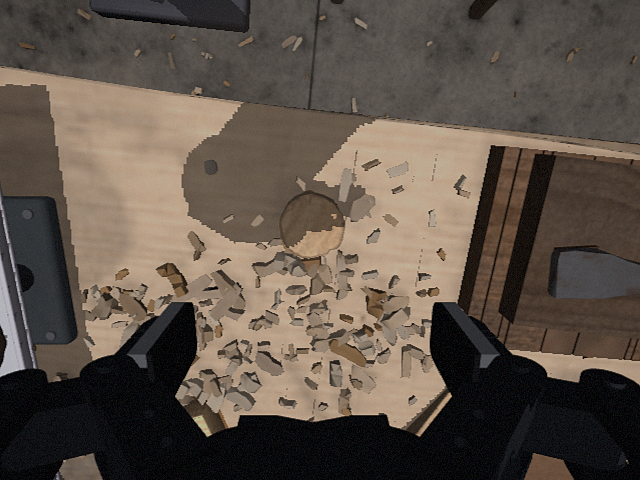

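Run:
```python
from h import *
c=dict(np.load('cal_w17.npz'))
print(px2w(c,(225,312),.028))
```

```text
[0.45886612 0.3664481  0.028     ]
```

>>> apply_moves(travel=[[0,0.001,-0.04],[0,0.001,-0.08],[0,0.001,-0.12],[0,0.001,-0.15],[0,0.001,-0.165],[0,0.001,-0.172],[0,0.001,-0.172],[0,0.001,-0.172],[0,0.001,-0.172],[0,0.001,-0.172],[0,0.001,-0.172],[0,0.001,-0.172],[0,0.001,-0.14],[0,0.001,-0.1],[0,0.001,-0.06],[0,0.001,-0.02],[0,0.001,-0.01],[0,0.001,-0.01],[0,0.001,-0.01]], twist=[[0,0,0],[0,0,0],[0,0,0],[0,0,0],[0,0,0],[0,0,0],[0,0,0],[0,0,0],[0,0,0],[0,0,0],[0,0,0],[0,0,0],[0,0,0],[0,0,0],[0,0,0],[0,0,0],[0,0,0],[0,0,0],[0,0,0]], gripper=[1,1,1,1,1,1,1,-1,-1,-1,-1,-1,-1,-1,-1,-1,-1,-1,-1])

```text
time: 21.38
ee_pos: [0.4583, 0.3667, 0.1725]
eef_rot: [0.0, -0.048, 0.999, 0.001]
force: [-0.7, 0.2, -1.3]
gripper_width: 0.0527
```

```bash
python3 w.py w18.png
```

```text
21.38 [0.4583 0.3667 0.1725] [ 3.000e-04 -4.840e-02  9.988e-01  1.000e-03] F [-0.7   0.23 -1.27] w 0.0527
eye [0.3925 0.36   0.3139] [[-0.097, -0.96, -0.263], [0.995, -0.093, -0.027], [0.002, -0.264, 0.964]]
```

View pics/w18.png

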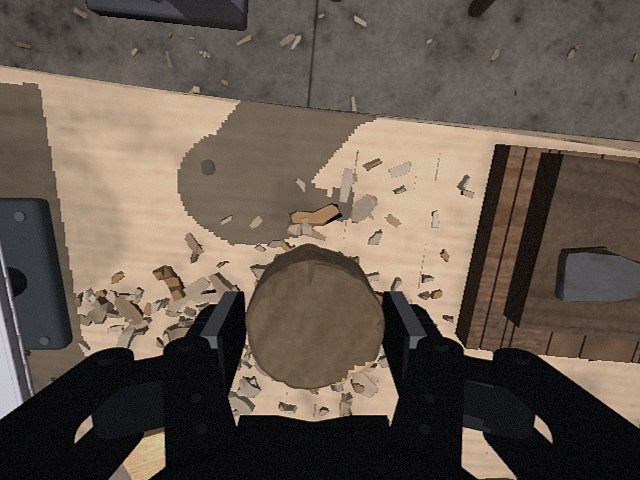

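Run:
```python
from h import *
c=dict(np.load('cal_w16.npz'))
for rc,z in [((49,188),.089),((49,435),.089),((63,200),.089),((63,423),.089),((300,211),.089),((300,412),.089)]: print(np.round(px2w(c,rc,z),4))
s=sense();print(s['force'],s['ee_pos'])
```

```text
[0.3888 0.0733 0.089 ]
[0.3801 0.1612 0.089 ]
[0.393  0.0777 0.089 ]
[0.3851 0.1577 0.089 ]
[0.4851 0.0846 0.089 ]
[0.4765 0.1689 0.089 ]
[-0.09748782  0.75241968 -0.78534049] [0.45784487 0.36615328 0.1710439 ]
```

>>> apply_moves(travel=[[-0.039,-0.2455,0.01],[-0.039,-0.2455,0.01],[-0.039,-0.2455,0.01],[-0.039,-0.2455,0.01],[-0.039,-0.2455,0.01],[-0.039,-0.2455,0.01],[-0.039,-0.2455,0.0],[-0.039,-0.2455,-0.02],[-0.039,-0.2455,-0.05],[-0.039,-0.2455,-0.07],[-0.039,-0.2455,-0.077],[-0.039,-0.2455,-0.079],[-0.039,-0.2455,-0.079]], twist=[[0,0,0],[0,0,0],[0,0,0],[0,0,0],[0,0,0],[0,0,0],[0,0,0],[0,0,0],[0,0,0],[0,0,0],[0,0,0],[0,0,0],[0,0,0]], gripper=[-1,-1,-1,-1,-1,-1,-1,-1,-1,-1,-1,-1,-1])

```text
time: 22.52
ee_pos: [0.4185, 0.1201, 0.0921]
eef_rot: [-0.002, -0.049, 0.999, -0.002]
force: [0.0, 0.4, 0.3]
gripper_width: 0.0524
```

```bash
python3 w.py w19.png
```

```text
22.52 [0.4185 0.1201 0.0921] [-0.0019 -0.0488  0.9988 -0.0016] F [0.04 0.43 0.35] w 0.0524
eye [0.3533 0.1141 0.2337] [[-0.098, -0.961, -0.259], [0.995, -0.096, -0.022], [-0.003, -0.26, 0.966]]
```

View pics/w19.png

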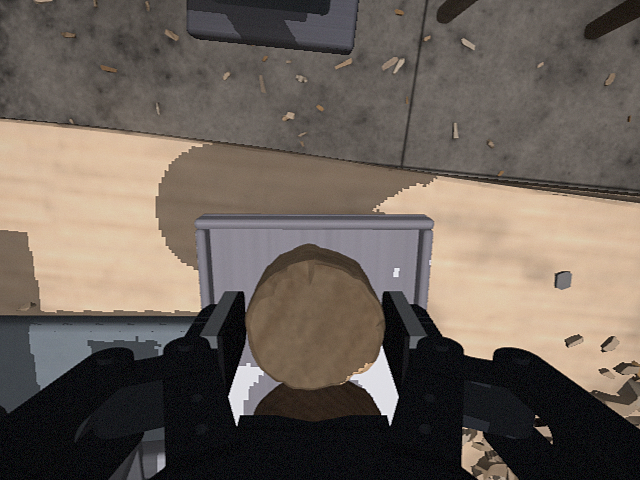

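>>> apply_moves(travel=[[0,0,0],[0,0,0],[0,0,0.0],[0,0,0.03],[0,0,0.07],[0,0,0.11],[0.09,-0.411,0.16],[0.09,-0.411,0.16],[0.09,-0.411,0.16],[0.09,-0.411,0.16],[0.09,-0.411,0.16],[0.09,-0.411,0.16],[0.09,-0.411,0.16],[0.09,-0.411,0.16],[0.09,-0.411,0.16],[0.09,-0.411,0.16],[0.09,-0.411,0.16],[0.09,-0.411,0.16],[0.09,-0.411,0.16]], twist=[[0,0,0],[0,0,0],[0,0,0],[0,0,0],[0,0,0],[0,0,0],[0,0,0],[0,0,0],[0,0,0],[0,0,0],[0,0,0],[0,0,0],[0,0,0],[0,0,0],[0,0,0],[0,0,0],[0,0,0],[0,0,0],[0,0,0]], gripper=[0.6,0.6,0.6,0.6,0.6,0.6,-0.3,-0.3,-0.3,-0.3,-0.3,-0.3,-0.3,-0.3,-0.3,-0.3,-0.3,-0.3,-0.3])

```text
time: 24.15
ee_pos: [0.5092, -0.2899, 0.2521]
eef_rot: [-0.001, -0.048, 0.999, 0.0]
force: [-0.7, 0.6, -0.4]
gripper_width: 0.03
```

```bash
python3 w.py w20.png; python3 -c "
from h import *
snap('side','s20.png'); snap('top','t20.png')"
```

```text
24.15 [ 0.5092 -0.2899  0.2521] [-6.000e-04 -4.790e-02  9.989e-01  5.000e-04] F [-0.68  0.56 -0.41] w 0.03
eye [ 0.4436 -0.2964  0.3935] [[-0.096, -0.96, -0.261], [0.995, -0.093, -0.026], [0.001, -0.263, 0.965]]
```

View pics/w20.png

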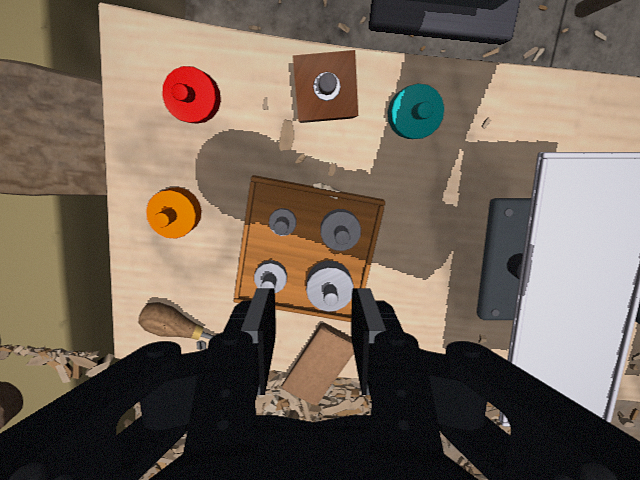

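View pics/t20.png

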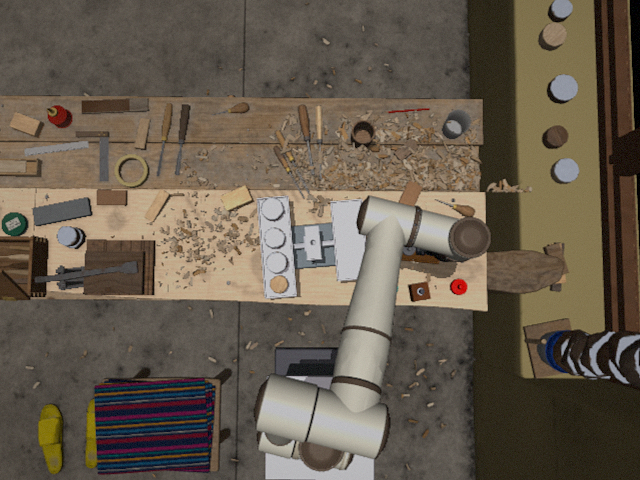

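View pics/s20.png

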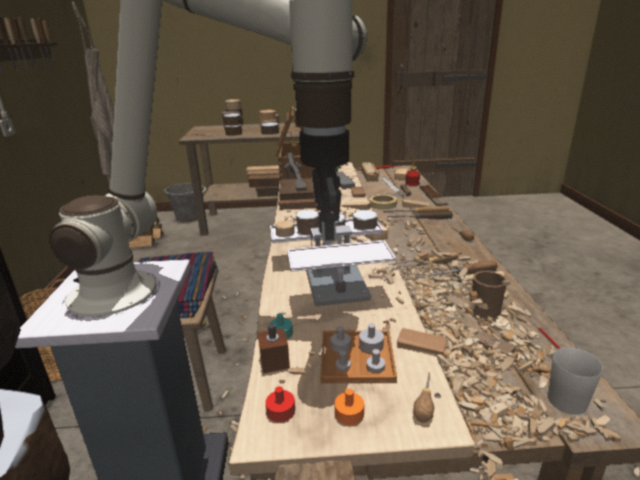

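Run:
```python
import cv2
im=cv2.imread('pics/w20.png'); cv2.imwrite('pics/w20b.png',cv2.resize(im[170:330,225:395],None,fx=4.6,fy=3.7,interpolation=cv2.INTER_CUBIC))
```

```text
(no output)
```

View pics/w20b.png

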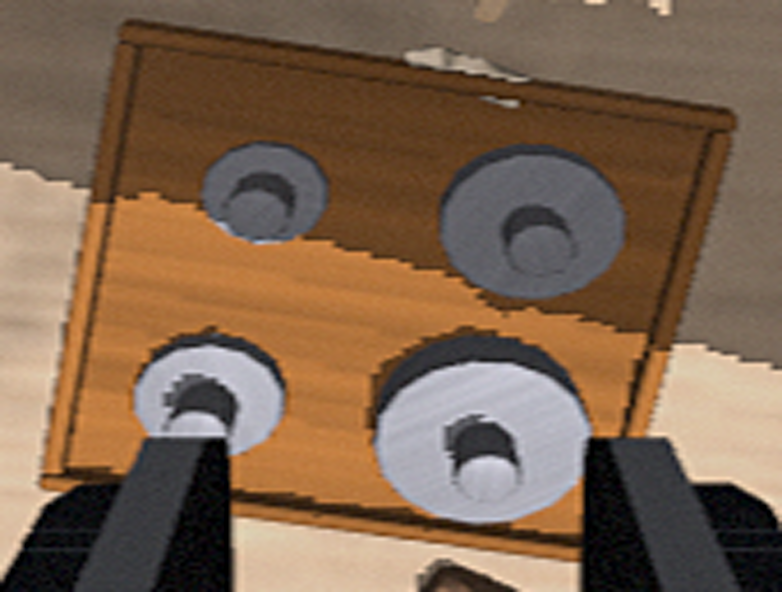

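Run:
```python
from h import *
c=dict(np.load('cal_w20.npz'))
for n,x,y,z in [('240s',487,480,.053),('240d',484,440,.029),('120s',541,248,.047),('120d',532,222,.023),('30s',259,215,.037),('30d',266,192,.013),('60d',211,400,.017)]:
    print(n,np.round(px2w(c,(170+y/3.7,225+x/4.6),z),4))
```

```text
240s [ 0.5905 -0.2651  0.053 ]
240d [ 0.5894 -0.2648  0.029 ]
120s [ 0.5306 -0.2605  0.047 ]
120d [ 0.5298 -0.2608  0.023 ]
30s [ 0.5301 -0.3175  0.037 ]
30d [ 0.5294 -0.3179  0.013 ]
60d [ 0.5882 -0.3253  0.017 ]
```

>>> apply_moves(travel=[[0.0795,0.025,-0.04],[0.0795,0.025,-0.08],[0.0795,0.025,-0.12],[0.0795,0.025,-0.16],[0.0795,0.025,-0.19],[0.0795,0.025,-0.21],[0.0795,0.025,-0.22],[0.0795,0.025,-0.22],[0.0795,0.025,-0.22],[0.0795,0.025,-0.22],[0.0795,0.025,-0.22],[0.0795,0.025,-0.19],[0.0795,0.025,-0.15],[0.0795,0.025,-0.11],[0.0795,0.025,-0.08]], twist=[[0,0,0],[0,0,0],[0,0,0],[0,0,0],[0,0,0],[0,0,0],[0,0,0],[0,0,0],[0,0,0],[0,0,0],[0,0,0],[0,0,0],[0,0,0],[0,0,0],[0,0,0]], gripper=[-0.3,-0.3,-0.3,-0.3,-0.3,-0.3,-0.3,-0.3,-1,-1,-1,-1,-1,-1,-1], force=50)

```text
time: 25.55
ee_pos: [0.5897, -0.2651, 0.177]
eef_rot: [0.002, -0.049, 0.999, -0.001]
force: [0.7, -0.4, -2.1]
gripper_width: 0.0118
```

```bash
python3 w.py w21.png
```

```text
25.55 [ 0.5897 -0.2651  0.177 ] [ 1.900e-03 -4.870e-02  9.988e-01 -7.000e-04] F [ 0.67 -0.41 -2.1 ] w 0.0118
eye [ 0.5234 -0.2714  0.3181] [[-0.098, -0.959, -0.266], [0.995, -0.095, -0.024], [-0.002, -0.267, 0.964]]
```

View pics/w21.png

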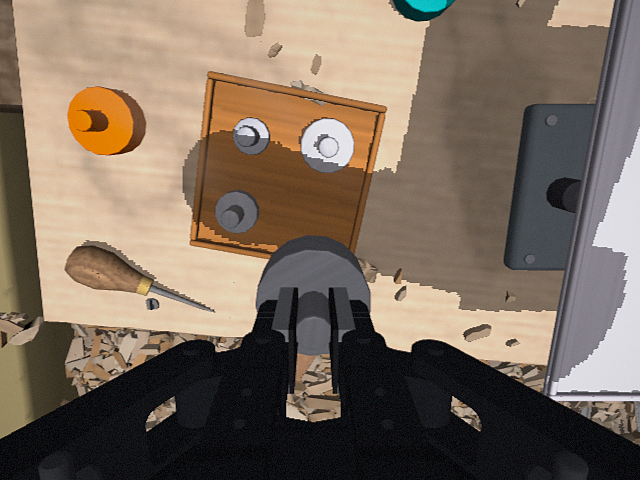

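>>> apply_moves(travel=[[0.0195,0.193,0.02],[0.0195,0.193,0.02],[0.0195,0.193,0.02],[0.0195,0.193,0.02],[0.0195,0.193,0.02],[0.0195,0.193,0.02],[0.0195,0.193,0.0],[0.0195,0.193,-0.02],[0.0195,0.193,-0.031],[0.0195,0.193,-0.034],[0.0195,0.193,-0.034]], twist=[[0,0,0],[0,0,0],[0,0,0],[0,0,0],[0,0,0],[0,0,0],[0,0,0],[0,0,0],[0,0,0],[0,0,0],[0,0,0]], gripper=[-1,-1,-1,-1,-1,-1,-1,-1,-1,-1,-1])

```text
time: 26.52
ee_pos: [0.6079, -0.0723, 0.1383]
eef_rot: [-0.001, -0.048, 0.999, -0.0]
force: [-1.1, -0.6, -0.6]
gripper_width: 0.0117
```

```bash
python3 w.py w22.png
```

```text
26.52 [ 0.6079 -0.0723  0.1383] [-1.100e-03 -4.840e-02  9.988e-01 -2.000e-04] F [-1.15 -0.6  -0.64] w 0.0117
eye [ 0.5425 -0.0786  0.2798] [[-0.097, -0.961, -0.26], [0.995, -0.094, -0.025], [-0.001, -0.262, 0.965]]
```

View pics/w22.png

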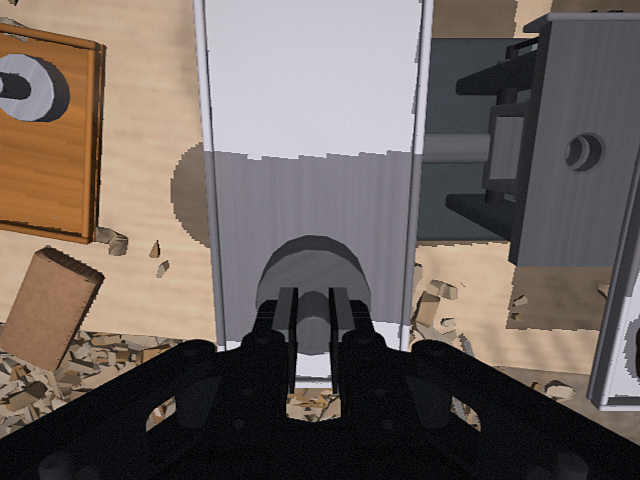

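>>> apply_moves(travel=[[0,0,-0.001],[0,0,-0.001],[0,0,0.03],[0,0,0.06],[-0.079,-0.1885,0.06],[-0.079,-0.1885,0.06],[-0.079,-0.1885,0.06],[-0.079,-0.1885,0.06],[-0.079,-0.1885,0.06],[-0.079,-0.1885,0.06],[-0.079,-0.1885,0.06],[-0.079,-0.1885,0.06]], twist=[[0,0,0],[0,0,0],[0,0,0],[0,0,0],[0,0,0],[0,0,0],[0,0,0],[0,0,0],[0,0,0],[0,0,0],[0,0,0],[0,0,0]], gripper=[-0.3,-0.3,-0.3,-0.3,-0.3,-0.3,-0.3,-0.3,-0.3,-0.3,-0.3,-0.3])

```text
time: 27.57
ee_pos: [0.5301, -0.2607, 0.1998]
eef_rot: [0.001, -0.048, 0.999, -0.0]
force: [0.1, 0.0, -0.8]
gripper_width: 0.0297
```

```bash
python3 w.py w23.png; python3 -c "
from h import *
snap('side','s23.png')
im=cv2.imread('pics/s23.png'); cv2.imwrite('pics/s23b.png',cv2.resize(im[190:310,240:420],None,fx=4.4,fy=4.4,interpolation=cv2.INTER_CUBIC))"
```

```text
27.57 [ 0.5301 -0.2607  0.1998] [ 1.000e-03 -4.820e-02  9.988e-01 -3.000e-04] F [ 0.11  0.04 -0.85] w 0.0297
eye [ 0.464  -0.267   0.3411] [[-0.097, -0.959, -0.265], [0.995, -0.094, -0.025], [-0.001, -0.266, 0.964]]
```

View pics/w23.png

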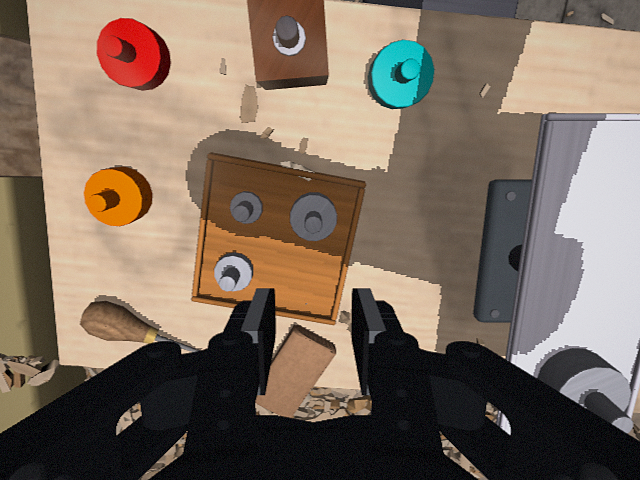

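View pics/s23b.png

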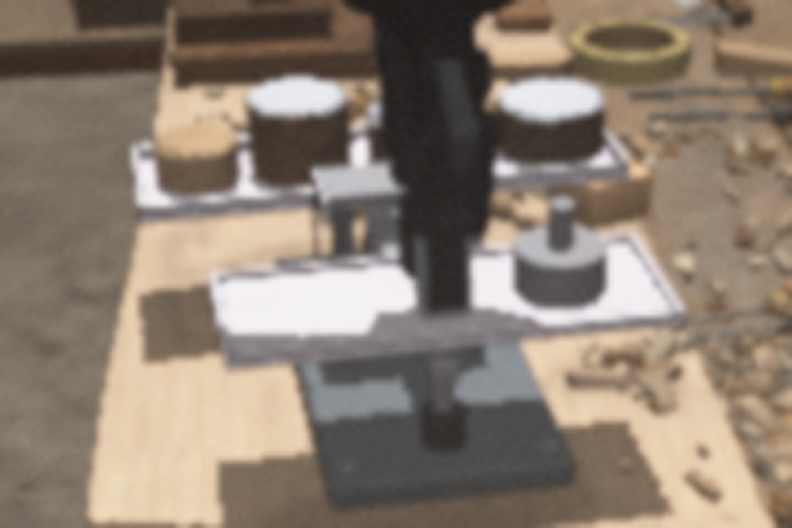

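```bash
python3 -c "
from h import *
ims=[cv2.imread('pics/s%s.png'%n)[235:290,270:410] for n in ('ide0','20','23')]
a=np.vstack(ims); cv2.imwrite('pics/cmp.png',cv2.resize(a,None,fx=5,fy=3.6,interpolation=cv2.INTER_NEAREST))"
ls pics | head -3
```

```text
c1.png
c2.png
c3.png
```

View pics/cmp.png

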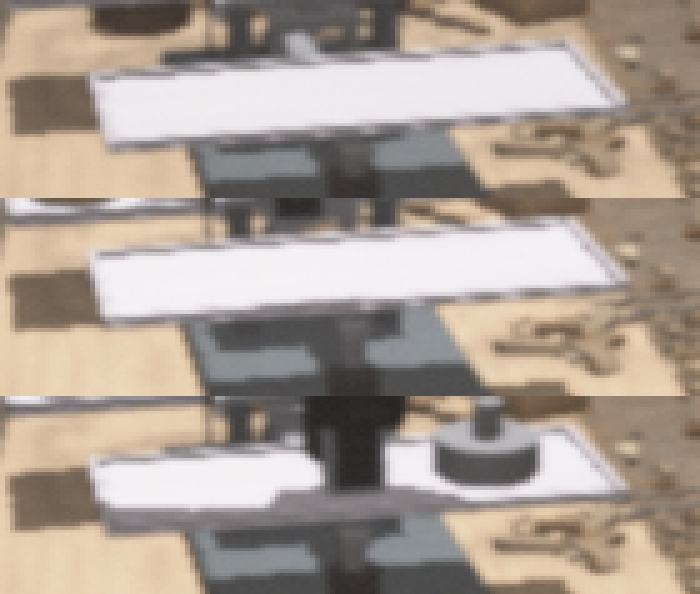

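>>> apply_moves(travel=[[0,-0.057,0.0],[0,-0.057,0.0],[0,-0.057,0.0],[0,-0.057,0.0],[0,-0.057,0.0],[0,-0.057,0.0],[0,-0.057,0.0],[0,-0.057,0.0],[0,-0.057,0.0],[0,-0.057,0.0]], twist=[[0,0,0],[0,0,0],[0,0,0],[0,0,0],[0,0,0],[0,0,0],[0,0,0],[0,0,0],[0,0,0],[0,0,0]], gripper=[-0.3,-0.3,-0.3,-0.3,-0.3,-0.3,-0.3,-0.3,-0.3,-0.3])

```text
time: 28.5
ee_pos: [0.5297, -0.317, 0.1989]
eef_rot: [0.0, -0.049, 0.999, -0.0]
force: [0.3, 0.4, 0.1]
gripper_width: 0.03
```

```bash
cat > beam.py <<'E'
import sys
from h import *
fn=sys.argv[1]
if len(sys.argv)>2: snap('side',fn)
im=cv2.imread('pics/'+fn); ref=cv2.imread('pics/side0.png')
# weight-pan left part patch: track vertical shift vs level by template matching (upsampled)
def shift(x0,x1,y0,y1):
    f=8
    A=cv2.resize(ref[y0:y1,x0:x1],None,fx=1,fy=f,interpolation=cv2.INTER_CUBIC)
    B=cv2.resize(im[y0-12:y1+12,x0:x1],None,fx=1,fy=f,interpolation=cv2.INTER_CUBIC)
    r=cv2.matchTemplate(B,A,cv2.TM_CCOEFF_NORMED); _,m,_,l=cv2.minMaxLoc(r)
    return l[1]/f-12,m
for b in [(284,297,243,260),(284,300,243,280),(384,396,246,268),(378,398,240,270)]: print(b,[round(float(v),2) for v in shift(*b)])
cmp=np.vstack([ref[235:290,270:410],im[235:290,270:410]]); cv2.imwrite('pics/cmp_'+fn,cv2.resize(cmp,None,fx=5,fy=5,interpolation=cv2.INTER_NEAREST))
E
python3 beam.py s24.png 1; python3 beam.py s20.png;python3 beam.py s23.png
```

```text
(284, 297, 243, 260) [-2.62, 0.64]
(284, 300, 243, 280) [-2.62, 0.81]
(384, 396, 246, 268) [-3.12, 0.93]
(378, 398, 240, 270) [-3.0, 0.87]
(284, 297, 243, 260) [-3.5, 0.69]
(284, 300, 243, 280) [-4.75, 0.77]
(384, 396, 246, 268) [-5.88, 0.92]
(378, 398, 240, 270) [-5.75, 0.84]
(284, 297, 243, 260) [-2.5, 0.64]
(284, 300, 243, 280) [-3.88, 0.61]
(384, 396, 246, 268) [-3.12, 0.93]
(378, 398, 240, 270) [-3.0, 0.87]
```

View pics/cmp_s24.png

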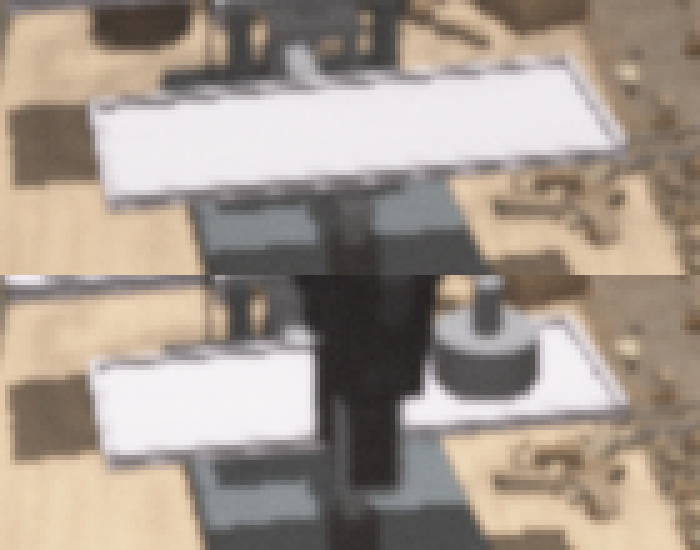

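>>> apply_moves(travel=[[0,0,-0.04],[0,0,-0.08],[0,0,-0.12],[0,0,-0.15],[0,0,-0.172],[0,0,-0.182],[0,0,-0.182],[0,0,-0.182],[0,0,-0.182],[0,0,-0.182],[0,0,-0.15],[0,0,-0.11],[0,0,-0.07],[0,0,-0.03],[0,0,-0.03]], twist=[[0,0,0],[0,0,0],[0,0,0],[0,0,0],[0,0,0],[0,0,0],[0,0,0],[0,0,0],[0,0,0],[0,0,0],[0,0,0],[0,0,0],[0,0,0],[0,0,0],[0,0,0]], gripper=[-0.3,-0.3,-0.3,-0.3,-0.3,-0.3,-0.3,-1,-1,-1,-1,-1,-1,-1,-1])

```text
time: 29.8
ee_pos: [0.5345, -0.3198, 0.1806]
eef_rot: [0.009, -0.05, 0.999, -0.005]
force: [1.2, -0.5, 1.6]
gripper_width: 0.0117
```

```bash
python3 w.py w25.png
```

```text
29.8 [ 0.5345 -0.3198  0.1806] [ 0.0092 -0.0495  0.9987 -0.005 ] F [ 1.22 -0.48  1.57] w 0.0117
eye [ 0.4661 -0.3251  0.3208] [[-0.099, -0.955, -0.281], [0.995, -0.099, -0.017], [-0.011, -0.281, 0.96]]
```

View pics/w25.png

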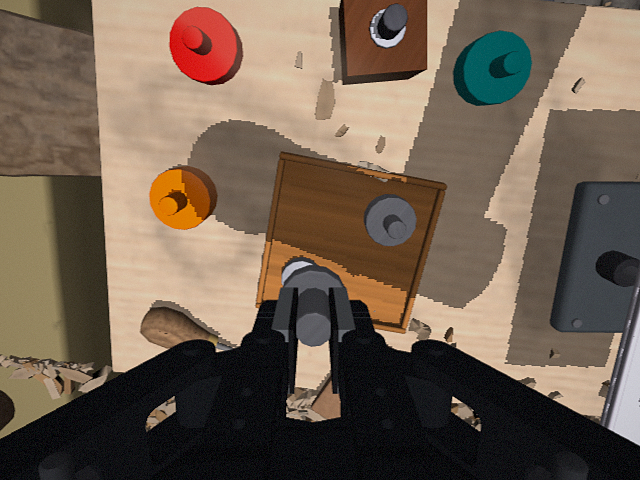

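>>> apply_moves(travel=[[0,0.2375,0.01],[0,0.2375,0.01],[0,0.2375,0.01],[0,0.2375,0.01],[0,0.2375,0.01],[0,0.2375,0.01],[0,0.2375,0.0],[0,0.2375,-0.03],[0,0.2375,-0.046],[0,0.2375,-0.053],[0,0.2375,-0.054],[0,0.2375,-0.054]], twist=[[0,0,0],[0,0,0],[0,0,0],[0,0,0],[0,0,0],[0,0,0],[0,0,0],[0,0,0],[0,0,0],[0,0,0],[0,0,0],[0,0,0]], gripper=[-1,-1,-1,-1,-1,-1,-1,-1,-1,-1,-1,-1])

```text
time: 30.85
ee_pos: [0.5298, -0.0802, 0.115]
eef_rot: [0.0, -0.048, 0.999, -0.0]
force: [0.9, 0.2, 0.1]
gripper_width: 0.012
```

```bash
python3 w.py w26.png; python3 beam.py s26.png 1
```

```text
30.85 [ 0.5298 -0.0802  0.115 ] [ 0.000e+00 -4.840e-02  9.988e-01 -1.000e-04] F [0.89 0.19 0.14] w 0.012
eye [ 0.464  -0.0866  0.2564] [[-0.097, -0.96, -0.263], [0.995, -0.094, -0.025], [-0.001, -0.264, 0.965]]
(284, 297, 243, 260) [-0.88, 0.64]
(284, 300, 243, 280) [-1.38, 0.69]
(384, 396, 246, 268) [-1.38, 0.96]
(378, 398, 240, 270) [-1.12, 0.95]
```

View pics/w26.png

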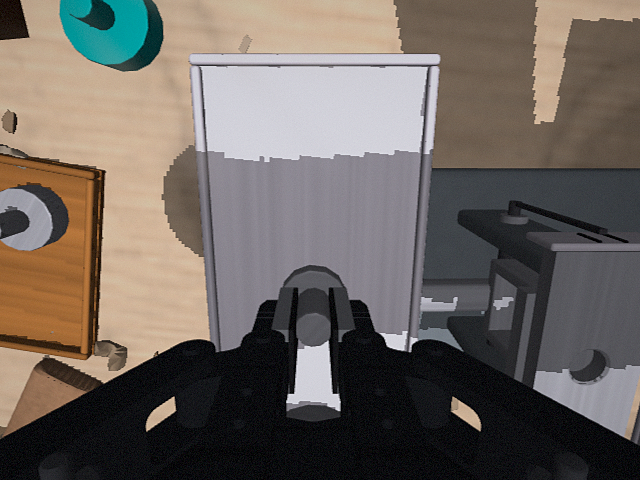

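View pics/s26.png

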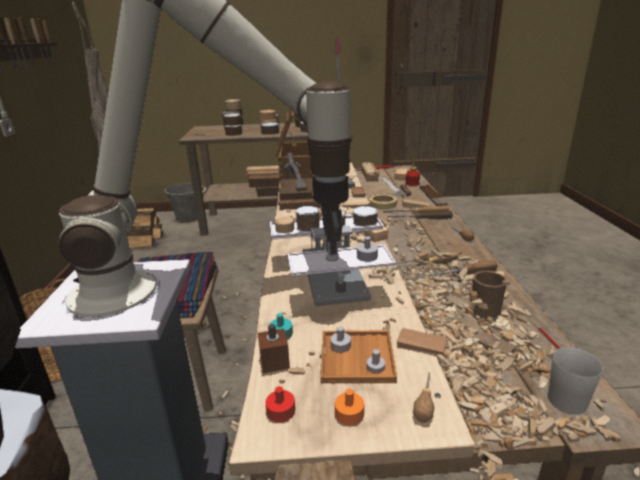

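>>> apply_moves(travel=[[0,0,0],[0,0,0],[0,0,0.03],[0,0,0.07],[-0.126,-0.2098,0.07],[-0.126,-0.2098,0.07],[-0.126,-0.2098,0.07],[-0.126,-0.2098,0.07],[-0.126,-0.2098,0.07],[-0.126,-0.2098,0.07],[-0.126,-0.2098,0.07],[-0.126,-0.2098,0.07],[-0.126,-0.2098,0.07],[-0.126,-0.2098,0.07],[-0.126,-0.2098,0.07],[-0.126,-0.2098,0.07],[-0.126,-0.2098,0.07],[-0.126,-0.2098,0.07],[-0.126,-0.2098,0.07],[-0.126,-0.2098,0.07]], twist=[[0,0,0],[0,0,0],[0,0,0],[0,0,0],[0,0,0],[0,0,0],[0,0,0],[0,0,0],[0,0,0],[0,0,0],[0,0,0],[0,0,0],[0,0,0],[0,0,0],[0,0,0],[0,0,0],[0,0,0],[0,0,0],[0,0,0],[0,0,0]], gripper=[-0.3,-0.3,-0.3,-0.3,-0.3,-0.3,-0.3,-0.3,-0.3,-0.3,-0.3,-0.3,-0.3,-0.3,-0.3,-0.3,-0.3,-0.3,-0.3,-0.3])

```text
time: 32.62
ee_pos: [0.4037, -0.2894, 0.1848]
eef_rot: [-0.0, -0.049, 0.999, 0.0]
force: [-0.6, 0.4, -0.3]
gripper_width: 0.0298
```

```bash
python3 beam.py s27.png 1; python3 w.py w27.png
```

```text
(284, 297, 243, 260) [-0.25, 0.65]
(284, 300, 243, 280) [-0.88, 0.81]
(384, 396, 246, 268) [-0.62, 0.98]
(378, 398, 240, 270) [-0.62, 0.98]
32.67 [ 0.4037 -0.2895  0.1848] [-0.     -0.0487  0.9988  0.    ] F [-0.09  1.23 -0.03] w 0.0297
eye [ 0.338  -0.296   0.3262] [[-0.098, -0.96, -0.263], [0.995, -0.094, -0.026], [-0.0, -0.264, 0.965]]
```

View pics/s27.png

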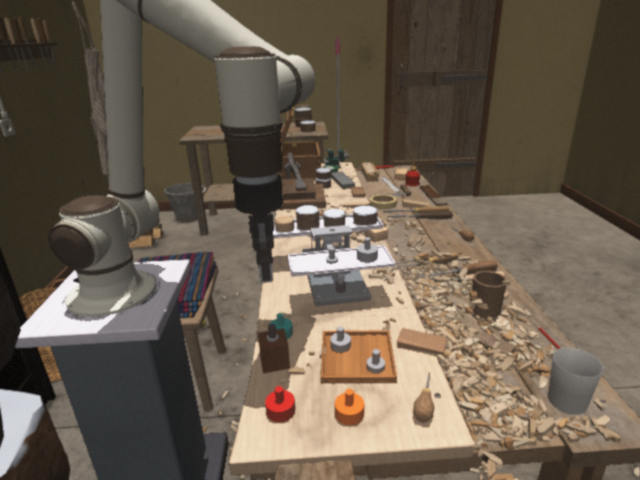

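View pics/cmp_s27.png

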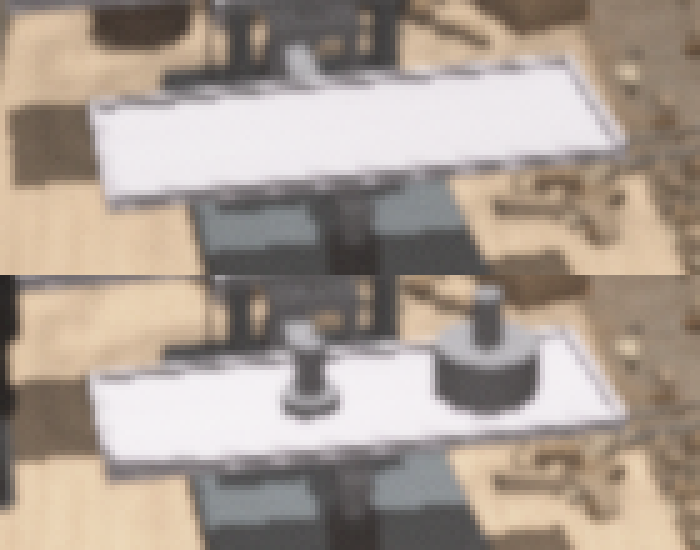

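View pics/w27.png

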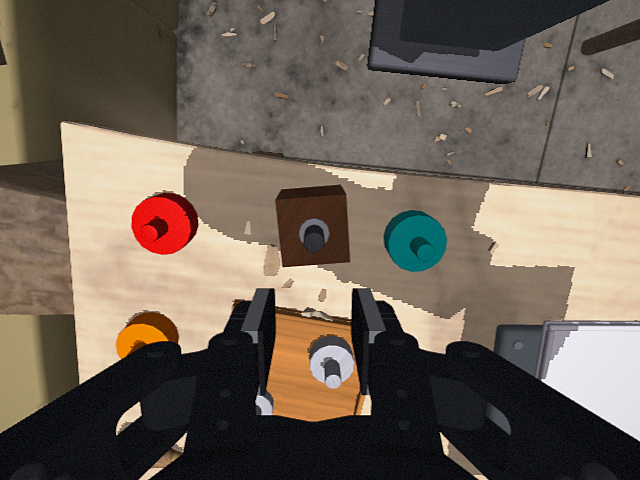

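>>> apply_moves(travel=[[0,0,-0.04],[0,0,-0.08],[0,0,-0.105],[0,0,-0.118],[0,0,-0.1225],[0,0,-0.1225],[0,0,-0.1225],[0,0,-0.1225],[0,0,-0.1225],[0,0,-0.1225],[0,0,-0.1],[0,0,-0.07],[0,0,-0.04],[0,0,0],[0,0,0.03],[0,0,0.03],[0,0,0.03]], twist=[[0,0,0],[0,0,0],[0,0,0],[0,0,0],[0,0,0],[0,0,0],[0,0,0],[0,0,0],[0,0,0],[0,0,0],[0,0,0],[0,0,0],[0,0,0],[0,0,0],[0,0,0],[0,0,0],[0,0,0]], gripper=[-0.3,-0.3,-0.3,-0.3,-0.3,-0.3,-1,-1,-1,-1,-1,-1,-1,-1,-1,-1,-1], force=40)

```text
time: 34.13
ee_pos: [0.4045, -0.2898, 0.2174]
eef_rot: [0.003, -0.049, 0.999, -0.001]
force: [0.8, 1.2, -1.8]
gripper_width: 0.0122
```

```bash
python3 beam.py s28.png 1; python3 w.py w28.png;python3 -c "
from h import *
im=cv2.imread('pics/w28.png'); cv2.imwrite('pics/w28b.png',cv2.resize(im[200:360,220:420],None,fx=4,fy=3.5,interpolation=cv2.INTER_NEAREST))"
```

```text
(284, 297, 243, 260) [-0.25, 0.65]
(284, 300, 243, 280) [-0.75, 0.84]
(384, 396, 246, 268) [-0.62, 0.98]
(378, 398, 240, 270) [-0.62, 0.97]
34.18 [ 0.4034 -0.2894  0.2154] [ 9.000e-04 -4.830e-02  9.988e-01  0.000e+00] F [ 0.58  0.44 -1.6 ] w 0.0121
eye [ 0.3374 -0.2958  0.3567] [[-0.097, -0.96, -0.264], [0.995, -0.094, -0.025], [-0.0, -0.266, 0.964]]
```

View pics/w28b.png

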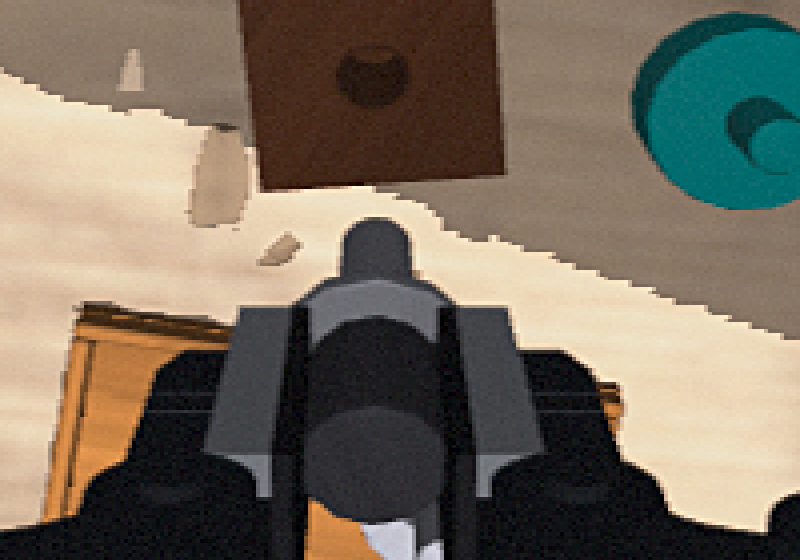

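>>> apply_moves(travel=[[0.134,0.3163,0.01],[0.134,0.3163,0.01],[0.134,0.3163,0.01],[0.134,0.3163,0.01],[0.134,0.3163,0.01],[0.134,0.3163,0.01],[0.134,0.3163,0.01],[0.134,0.3163,0.01],[0.134,0.3163,0.01],[0.134,0.3163,-0.01],[0.134,0.3163,-0.025],[0.134,0.3163,-0.025],[0.134,0.3163,-0.025],[0.134,0.3163,-0.025]], twist=[[0,0,0],[0,0,0],[0,0,0],[0,0,0],[0,0,0],[0,0,0],[0,0,0],[0,0,0],[0,0,0],[0,0,0],[0,0,0],[0,0,0],[0,0,0],[0,0,0]], gripper=[-1,-1,-1,-1,-1,-1,-1,-1,-1,-1,-1,-1,-1,-1])

```text
time: 35.4
ee_pos: [0.5378, 0.0263, 0.1899]
eef_rot: [-0.0, -0.048, 0.999, -0.0]
force: [-0.4, 0.4, -1.1]
gripper_width: 0.0122
```

```bash
python3 w.py w29.png;python3 -c "
from h import *
im=cv2.imread('pics/w29.png'); cv2.imwrite('pics/w29b.png',cv2.resize(im[200:360,220:420],None,fx=4,fy=3.5,interpolation=cv2.INTER_NEAREST))"
```

```text
35.4 [0.5378 0.0263 0.1899] [-1.000e-04 -4.850e-02  9.988e-01 -3.000e-04] F [-0.36  0.43 -1.14] w 0.0122
eye [0.4721 0.02   0.3313] [[-0.097, -0.96, -0.262], [0.995, -0.094, -0.025], [-0.001, -0.263, 0.965]]
```

View pics/w29b.png

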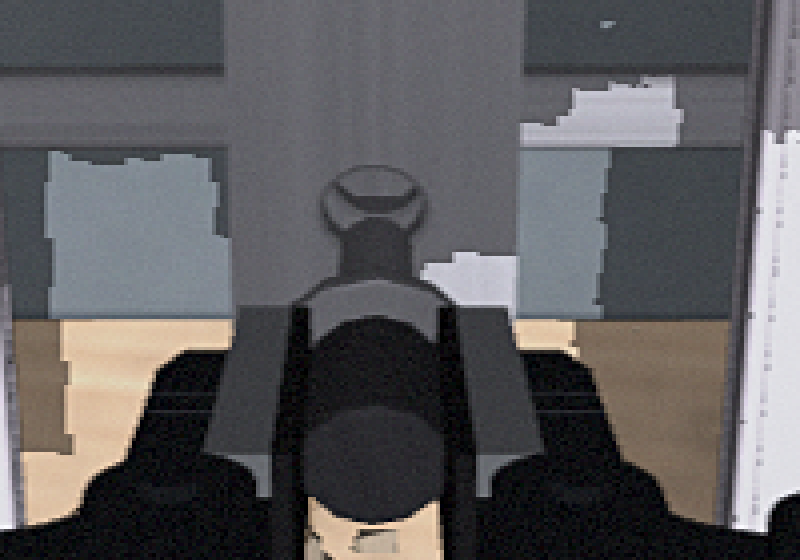

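View pics/w29.png

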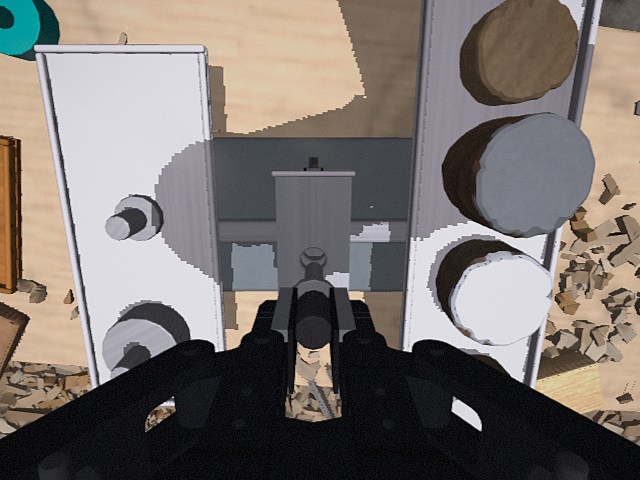

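Run:
```python
from h import *
c=dict(np.load('cal_w29.npz'))
print(px2w(c,(200+165/3.5,220+375/4),.126)[:2], px2w(c,(259.7,313.75),.126),px2w(c,(259.7,220+322/4),.126),px2w(c,(259.7,220+428/4),.126))
```

```text
[0.53099696 0.02599748] [0.53814536 0.02670146 0.126     ] [0.53885751 0.01945291 0.126     ] [0.53743327 0.03394953 0.126     ]
```

>>> apply_moves(travel=[[0.0006,0.0003,-0.008],[0.0006,0.0003,-0.016],[0.0006,0.0003,-0.024],[0.0006,0.0003,-0.032],[0.0006,0.0003,-0.038],[0.0006,0.0003,-0.038]], twist=[[0,0,0],[0,0,0],[0,0,0],[0,0,0],[0,0,0],[0,0,0]], gripper=[-1,-1,-1,-1,-1,-1])

```text
time: 35.95
ee_pos: [0.5371, 0.0267, 0.1499]
eef_rot: [-0.002, -0.048, 0.999, -0.0]
force: [-0.6, 0.4, -0.9]
gripper_width: 0.0124
```

```bash
python3 w.py w30.png;python3 -c "
from h import *
im=cv2.imread('pics/w30.png'); cv2.imwrite('pics/w30b.png',cv2.resize(im[200:360,220:420],None,fx=4,fy=3.5,interpolation=cv2.INTER_NEAREST))"
```

```text
35.95 [0.5371 0.0267 0.1499] [-1.800e-03 -4.840e-02  9.988e-01 -3.000e-04] F [-0.63  0.41 -0.88] w 0.0124
eye [0.4719 0.0204 0.2915] [[-0.097, -0.961, -0.259], [0.995, -0.094, -0.025], [-0.001, -0.26, 0.966]]
```

View pics/w30b.png

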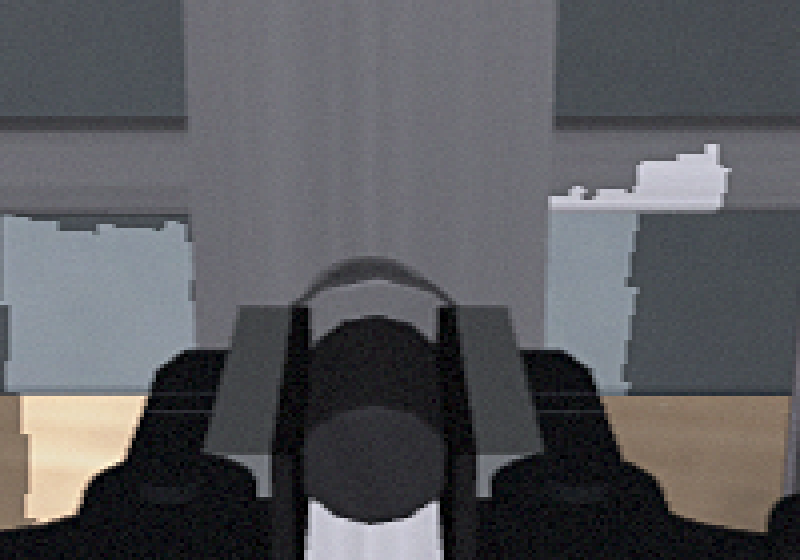

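>>> apply_moves(travel=[[0,0,-0.006],[0,0,-0.012],[0,0,-0.017],[0,0,-0.019],[0,0,-0.02],[0,0,-0.02]], twist=[[0,0,0],[0,0,0],[0,0,0],[0,0,0],[0,0,0],[0,0,0]], gripper=[-1,-1,-1,-1,-1,-1])

```text
time: 36.5
ee_pos: [0.5383, 0.027, 0.1343]
eef_rot: [0.0, -0.049, 0.999, -0.0]
force: [-5.9, 1.0, 13.5]
gripper_width: 0.0119
```

```bash
python3 w.py w31.png;python3 -c "
from h import *
im=cv2.imread('pics/w31.png'); cv2.imwrite('pics/w31b.png',cv2.resize(im[200:360,220:420],None,fx=4,fy=3.5,interpolation=cv2.INTER_NEAREST))"; python3 beam.py s31.png 1
```

```text
36.5 [0.5383 0.027  0.1343] [ 5.000e-04 -4.910e-02  9.988e-01 -3.000e-04] F [-5.85  1.   13.46] w 0.0119
eye [0.4725 0.0206 0.2756] [[-0.099, -0.96, -0.263], [0.995, -0.096, -0.025], [-0.001, -0.265, 0.964]]
(284, 297, 243, 260) [-0.5, 0.46]
(284, 300, 243, 280) [-0.75, 0.79]
(384, 396, 246, 268) [-0.62, 0.98]
(378, 398, 240, 270) [-0.62, 0.98]
```

View pics/w31b.png

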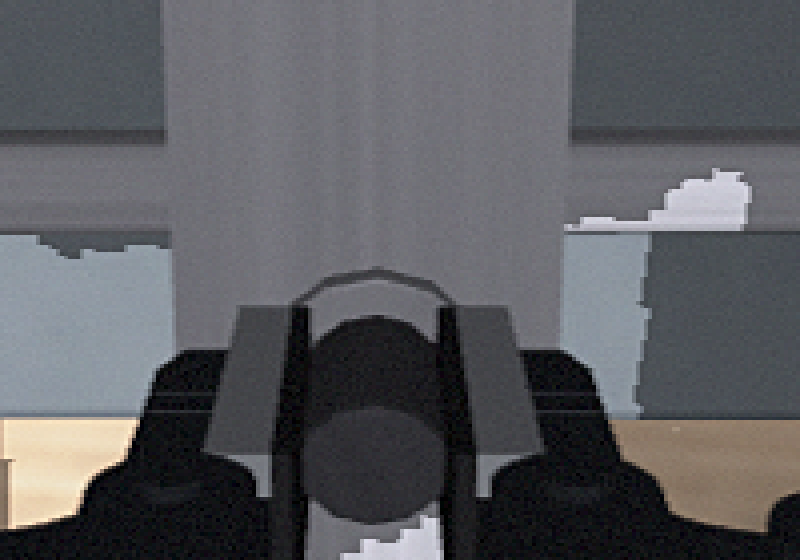

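>>> apply_moves(travel=[[0,0,0.001],[0,0,0.001],[0,0,0.001],[0,0,0.03],[0,0,0.07],[0,0,0.11],[0,0,0.15],[0,0,0.15],[0,0,0.15],[0,0,0.15]], twist=[[0,0,0],[0,0,0],[0,0,0],[0,0,0],[0,0,0],[0,0,0],[0,0,0],[0,0,0],[0,0,0],[0,0,0]], gripper=[-0.3,-0.3,-0.3,-0.3,-0.3,-0.3,-0.3,-0.3,-0.3,-0.3])

```text
time: 37.43
ee_pos: [0.5377, 0.027, 0.2809]
eef_rot: [-0.001, -0.048, 0.999, 0.0]
force: [-0.1, -0.0, -0.1]
gripper_width: 0.0303
```

```bash
python3 w.py w32.png;python3 -c "
from h import *
im=cv2.imread('pics/w32.png'); cv2.imwrite('pics/w32b.png',cv2.resize(im[150:300,240:400],None,fx=5,fy=4,interpolation=cv2.INTER_NEAREST))
c=dict(np.load('cal_w32.npz'));print(w2px(c,(.538,.0267,.154)),w2px(c,(.538,.0267,.13)))"; python3 beam.py s32.png 1
```

```text
37.43 [0.5377 0.027  0.2809] [-6.000e-04 -4.840e-02  9.988e-01  2.000e-04] F [-0.08 -0.03 -0.13] w 0.0303
eye [0.4722 0.0205 0.4224] [[-0.097, -0.96, -0.261], [0.995, -0.094, -0.026], [0.0, -0.263, 0.965]]
[232.06989409 312.51788739] [224.55507483 312.54753942]
(284, 297, 243, 260) [-0.25, 0.63]
(284, 300, 243, 280) [-0.12, 0.79]
(384, 396, 246, 268) [-0.62, 0.98]
(378, 398, 240, 270) [-0.62, 0.98]
```

View pics/w32b.png

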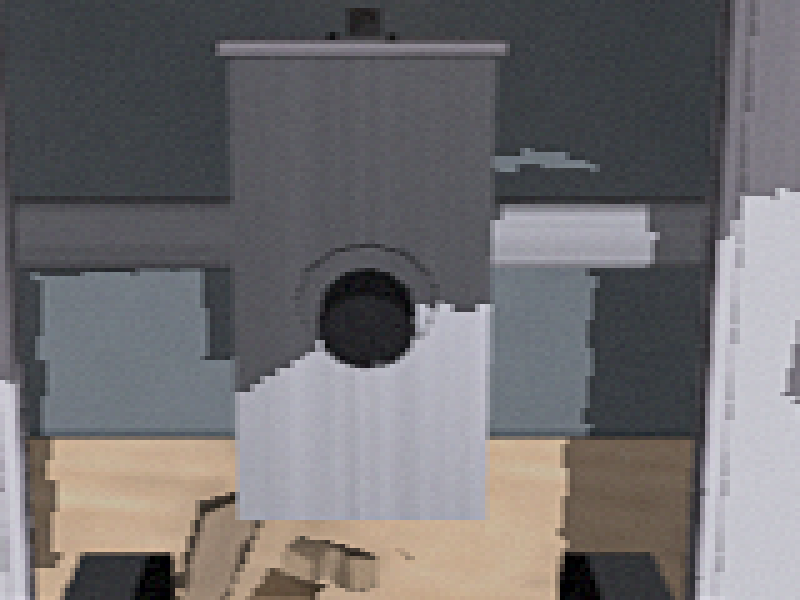

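View pics/w32.png

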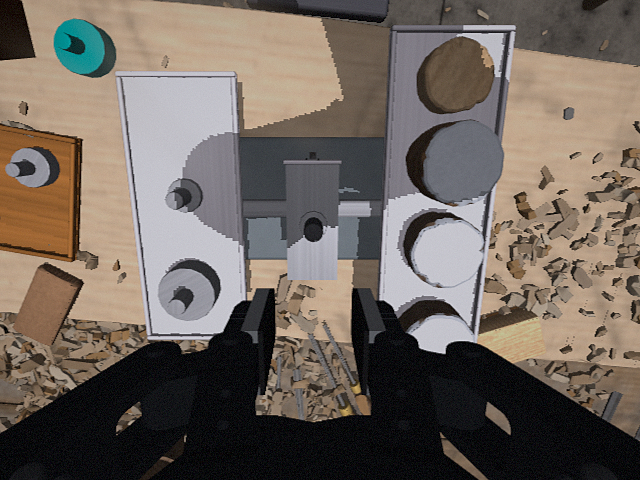

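View pics/s32.png

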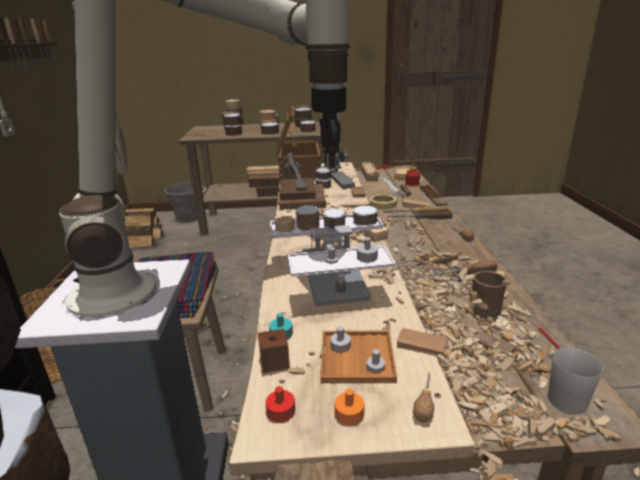

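```bash
python3 -c "
from workcell import *
print(finish_job())"
```

```text
the job is handed in; nothing more can be done
None
```

The weighing is done and the job was handed in at about 37 s of the 210 s; the hand-in gave no verdict. I pulled the lock pin and stood it in its block. All four blanks (a, b, c and d) went in the left pan, and the 240 g and 30 g weights on the right. After weighing I pushed the pin back down into the lock hole.

- **Balance:** with the hand off, the side-camera pictures put the beam at about +0.015 rad, which means the goods are roughly 7 g heavier. That is inside the 0.04 rad limit. It read the same at about 1.5 s and 3 s after release. With 240 g alone it read about 36 g heavy on the left, which agrees.
- **Lock pin:** the collar met the bridge at about 13 N, 1 mm or less from the height I expected. The last wrist picture shows it lying flush on the bridge, as at the start.
- **Rest of the bench:** the 60 g and 120 g weights are still standing in the tray, the other things look untouched in the last pictures, and the gripper is clear above.

One of the four beam measurements on each picture (on the pan's left corner) matched poorly and scattered. I went by the right-hand corner instead, which matched at 0.98.

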